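# Pack the paint pots and latch the trays in their rack

## Robot

A 7-joint arm with a two-finger parallel gripper is mounted at the origin on the work surface. World frame = base frame: x ahead of the robot, y to its left, z up, the work surface at z = 0. Lengths are in m, angles in rad, forces in N, time in s.
With the tool pointing down it reaches from about 0.35 to 0.9 m from the base axis. Payload 8.1 kg.
Tool frame: the origin (TCP) lies midway between the tips of the shut fingers; the grasp point (between the pads) lies robot.tcp_to_grasp behind it (robot.tcp_to_grasp is the distance from the TCP to the grasp point, in m); z points along the fingers, y is the direction in which the jaws open and shut (so a half turn about z gives the same grasp; the last joint's range is limited). The gripper opens to 92 mm and grips with 3 to 60 N. Pads are 19 mm wide; open, the fingers measure 130 mm over their backs; the gripper's body (75 mm by 190 mm) begins 47 mm behind the grasp point.
Start: joints at [-1.436, 0.434, 0.025, 1.573, -0.012, 1.134, -0.075], TCP at [0.147, 0.607, 0.227] pointing down, gripper open.
Joint ranges: [-2.62, 2.62], [-0.44, 2.09], [-1.27, 1.32], [0.08, 2.57], [-1.32, 4.46], [0.12, 2], [-2.74, 2.74]. Speed limits (rad/s): [2.22, 2.22, 3.01, 3.01, 3.14, 3.14, 3.14].

## Interface

Orientations are given as a rotation vector (axis times angle).
In Python, from rig import robot gives the robot as it stands. The module is installed in compiled form; this text tells all that it offers.
- The arm moves only by the tool apply_moves, never from a script. Its arguments are lists of equal length, an entry for each row: "fingers": the closure in counts, from 0 (fully open) to 255 (shut); "travel": the shift along the world's x, y, z in m, a list of three; "dr": the turn, a rotation vector about the world's x, y, z in rad, a list of three. A call has 1 to 12 rows; each row is the pose to reach, as a shift and turn from the pose measured when the call began; what a row does not reach only later rows make up. A row lasts 1/8 s, in which the tool goes at most 62.5 mm and 10.7 degrees, less where a joint would pass 70% of its speed; a pose out of reach is approached as far as the arm can. A call with a gripper value outside its range is refused whole. The fingers move at their own pace and stop on an object; "squeeze" is the grip in N (left out, the last holds). Time passes only in rows, so rows that repeat a pose let the fingers close. It gives the time, the measured TCP pose, the force and the opening at its end, in the units of the state.
- robot.sense(): the state, without advancing time (a new reading comes with each control period).
- robot.get_image(name): name is "side" or "top"; returns (picture, depth): 420x560x3 uint8, blue, green, red; 420x560 float32, m along the optical axis (not along the pixel's ray), 0 where there is no reading.
- robot.camera_params(name): a dict with "vertical_fov" (degrees; the focal length in pixels is half the picture's height over the tangent of half this angle, whatever the lens; pixels are square), "cx", "cy" (the principal point, pixels), "rvec" (rotation vector, rad) and "tvec" (3), from world to camera coordinates, as OpenCV has them. Camera axes: x right, y down, z forward; pixel columns grow to the right and rows downward; lengths in m; the calibration is good to about 2 mm. A picture is of the moment at which its call begins. camera_params takes no time and is no camera call.
- robot.finish_job(): hands the job in, once; it reports no verdict.
The state is a dict: "time": time; "qpos": joint angles; "qvel": joint speeds; "joint_torque": joint torques, N m; "tcp_pos": TCP position; "tool_rot": TCP orientation; "contact_force": force on the tool from outside, world axes, zero at the start; "ft_torque": the same for the moment, N m; "width": finger opening in m.
Only numpy, scipy, OpenCV 4.12 (cv2) and the standard library are available. Lean on these libraries where they do the work, as an engineer would, in place of code of your own. Each camera call takes 0.05 s, during which the arm holds its last target. There are 200 camera calls.

## Task

Pack away the paints: stand every paint pot upright in one row in the tray of its own colour, then slide both trays fully home into the two bays of the rack (either tray in either bay), each tray lifting the red catch with its own front edge until the catch drops down behind it. Leave the other things on the table where they are.

Things in the scene. Friction and masses are not known exactly. Their poses are not given: they have to be found in the camera images.
- pot_blue1: screw-lid paint pot, blue lid and blue band on a white jar, an upright cylinder 40 mm in diameter, 46 mm high, about 80 g. Origin: centre of its underside, z up. May be absent.
- pot_blue2: screw-lid paint pot, blue lid and blue band on a white jar, an upright cylinder 40 mm in diameter, 46 mm high, about 80 g. Origin: centre of its underside, z up. May be absent.
- pot_blue3: screw-lid paint pot, blue lid and blue band on a white jar, an upright cylinder 40 mm in diameter, 46 mm high, about 80 g. Origin: centre of its underside, z up. May be absent.
- pot_yellow1: screw-lid paint pot, yellow lid and yellow band on a white jar, an upright cylinder 40 mm in diameter, 46 mm high, about 80 g. Origin: centre of its underside, z up. May be absent.
- pot_yellow2: screw-lid paint pot, yellow lid and yellow band on a white jar, an upright cylinder 40 mm in diameter, 46 mm high, about 80 g. Origin: centre of its underside, z up. May be absent.
- pot_yellow3: screw-lid paint pot, yellow lid and yellow band on a white jar, an upright cylinder 40 mm in diameter, 46 mm high, about 80 g. Origin: centre of its underside, z up. May be absent.
- tray_blue: blue tray for one row of three pots, 300 g, slides on the table. Origin: underside, centre of the well; x = end that enters the rack, y along the row, z up. Outside 52 (x) by 166 mm (y); well 46 by 136 mm, floor 3 mm thick; front and rear walls 3 mm thick, top at z 18 mm; solid side runners 15 mm wide (|y| 68 to 83), top at z 24 mm. A grip tab stands behind the rear wall.
- tab_blue (a point): where to pinch the blue tray's upright grip tab, at x -46, y 0, z 12 mm of the tray, fingers closing along the tray's y. The tab is 12 mm thick in y, spans x -26 to -62 mm, z 0 to 20 mm, fixed to the middle of the rear wall.
- tray_yellow: yellow tray for one row of three pots, 300 g, slides on the table. Origin: underside, centre of the well; x = end that enters the rack, y along the row, z up. Outside 52 (x) by 166 mm (y); well 46 by 136 mm, floor 3 mm thick; front and rear walls 3 mm thick, top at z 18 mm; solid side runners 15 mm wide (|y| 68 to 83), top at z 24 mm. A grip tab stands behind the rear wall.
- tab_yellow (a point): where to pinch the yellow tray's upright grip tab, at x -46, y 0, z 12 mm of the tray, fingers closing along the tray's y. The tab is 12 mm thick in y, spans x -26 to -62 mm, z 0 to 20 mm, fixed to the middle of the rear wall.
- rack: plywood rack fixed to the table, which is its floor; open towards the robot. Origin: on the table, middle of the mouth; x into the rack, y left. Two bays 172 mm wide centred at y +92 and -92 mm between sides 62 mm high, x -10 to 127 mm, with pointed lead-ins to x -16. Back stop at x 114 mm. A tie bar crosses at x 80 to 98, z 58 to 64 mm: trays go in only by sliding under it.
- bay_left (a point): left bay: where the tray's origin lies when the tray is fully home against the back stop: x 88, y +92, z 0 mm of the rack; axes as the rack's. Either tray fits, with 3 mm to spare each side; its rear face is then at x 62 mm of the rack.
- catch_left (a joint): red gravity catch of the left bay: 50 g lever hinged at x 0, y +167.5, z 52 mm of the rack, over the tray's outer runner, sloping down into the bay to a round nose (radius 6) at x 42, z 12 mm. 0 rad = hanging on its stop, positive = lifted, up to 1.0, falls back by itself. Rides on an entering runner at about 0.33, drops behind once the tray's rear is 56 mm inside.
- bay_right (a point): right bay: where the tray's origin lies when the tray is fully home against the back stop: x 88, y -92, z 0 mm of the rack; axes as the rack's. Either tray fits, with 3 mm to spare each side; its rear face is then at x 62 mm of the rack.
- catch_right (a joint): red gravity catch of the right bay: 50 g lever hinged at x 0, y -167.5, z 52 mm of the rack, over the tray's outer runner, sloping down into the bay to a round nose (radius 6) at x 42, z 12 mm. 0 rad = hanging on its stop, positive = lifted, up to 1.0, falls back by itself. Rides on an entering runner at about 0.33, drops behind once the tray's rear is 56 mm inside.
- tape: roll of clear tape lying flat, 90 mm across, 22 mm high; a bystander. Origin: underside, near its middle.
- card_ring_big: white card ring lying flat, 104 mm across, 4 mm thick; a bystander. Origin: underside, near its middle.
- card_ring_small: white card ring lying flat, 72 mm across, 4 mm thick; a bystander. Origin: underside, near its middle.
- scissors: steel scissors lying flat, 165 mm long, under 10 mm high; a bystander. Origin: underside, near its middle.
- pencil: orange pencil, 165 mm long, 7 mm thick; a bystander. Origin: underside, near its middle.
- glue_gun: red glue gun lying on its side, about 250 by 140 mm, 35 mm high; a bystander. Origin: underside, near its middle.
- brush_mug: blue mug of brushes, 76 mm across, 95 mm high, brushes to 190 mm; a bystander. Origin: underside, near its middle.
- ruler: wooden ruler, 300 by 30 by 4 mm; a bystander. Origin: underside, near its middle.
There are look-alikes about, which are no part of the job. Leave any purple look-alike of the pot_blue3 alone.

How it is judged:
On the way, in this order (a step that is already met when the one before it is completed fails the run):
1. a tray entering its bay holds the bay's catch up (((value of joint catch_left above 0.2 rad and ((x of tray_blue in the frame of bay_left between -0.08 and -0.002 m and y of tray_blue in the frame of bay_left between -0.012 and 0.012 m) or (x of tray_yellow in the frame of bay_left between -0.08 and -0.002 m and y of tray_yellow in the frame of bay_left between -0.012 and 0.012 m))) or (value of joint catch_right above 0.2 rad and ((x of tray_blue in the frame of bay_right between -0.08 and -0.002 m and y of tray_blue in the frame of bay_right between -0.012 and 0.012 m) or (x of tray_yellow in the frame of bay_right between -0.08 and -0.002 m and y of tray_yellow in the frame of bay_right between -0.012 and 0.012 m))))), for 0.05 s.
2. with one tray home and its catch down behind it, the other tray entering its bay holds that bay's catch up (((value of joint catch_left above 0.2 rad and ((x of tray_blue in the frame of bay_left between -0.08 and -0.002 m and y of tray_blue in the frame of bay_left between -0.012 and 0.012 m) or (x of tray_yellow in the frame of bay_left between -0.08 and -0.002 m and y of tray_yellow in the frame of bay_left between -0.012 and 0.012 m)) and value of joint catch_right below 0.08 rad and ((x of tray_blue in the frame of bay_right between -0.01 and 0.004 m and y of tray_blue in the frame of bay_right between -0.007 and 0.007 m and z of tray_blue in the frame of bay_right between -0.004 and 0.004 m) or (x of tray_yellow in the frame of bay_right between -0.01 and 0.004 m and y of tray_yellow in the frame of bay_right between -0.007 and 0.007 m and z of tray_yellow in the frame of bay_right between -0.004 and 0.004 m))) or (value of joint catch_right above 0.2 rad and ((x of tray_blue in the frame of bay_right between -0.08 and -0.002 m and y of tray_blue in the frame of bay_right between -0.012 and 0.012 m) or (x of tray_yellow in the frame of bay_right between -0.08 and -0.002 m and y of tray_yellow in the frame of bay_right between -0.012 and 0.012 m)) and value of joint catch_left below 0.08 rad and ((x of tray_blue in the frame of bay_left between -0.01 and 0.004 m and y of tray_blue in the frame of bay_left between -0.007 and 0.007 m and z of tray_blue in the frame of bay_left between -0.004 and 0.004 m) or (x of tray_yellow in the frame of bay_left between -0.01 and 0.004 m and y of tray_yellow in the frame of bay_left between -0.007 and 0.007 m and z of tray_yellow in the frame of bay_left between -0.004 and 0.004 m))))), for 0.05 s.
At the end, for the whole second after the job is handed in: Each tray is in its own bay within 10 mm of the back-stop position and 7 mm sideways, flat on the table, both catches are down (under 0.08 rad), and every pot present stands upright (within 0.1 rad) on the floor of the tray of its colour; pots and trays at rest (((x of tray_blue in the frame of bay_left between -0.01 and 0.004 m and y of tray_blue in the frame of bay_left between -0.007 and 0.007 m and z of tray_blue in the frame of bay_left between -0.004 and 0.004 m and x of tray_yellow in the frame of bay_right between -0.01 and 0.004 m and y of tray_yellow in the frame of bay_right between -0.007 and 0.007 m and z of tray_yellow in the frame of bay_right between -0.004 and 0.004 m) or (x of tray_blue in the frame of bay_right between -0.01 and 0.004 m and y of tray_blue in the frame of bay_right between -0.007 and 0.007 m and z of tray_blue in the frame of bay_right between -0.004 and 0.004 m and x of tray_yellow in the frame of bay_left between -0.01 and 0.004 m and y of tray_yellow in the frame of bay_left between -0.007 and 0.007 m and z of tray_yellow in the frame of bay_left between -0.004 and 0.004 m)) and value of joint each of catch_left, catch_right below 0.08 rad and x of pot_blue1 in the frame of tray_blue between -0.008 and 0.008 m and y of pot_blue1 in the frame of tray_blue between -0.05 and 0.05 m and z of pot_blue1 in the frame of tray_blue between 0 and 0.006 m and angle between each of pot_blue1, pot_blue2, pot_blue3, pot_yellow1, pot_yellow2, pot_yellow3's own z axis and vertical below 0.1 rad and linear speed of each of pot_blue1, pot_blue2, pot_blue3, pot_yellow1, pot_yellow2, pot_yellow3, tray_blue, tray_yellow below 0.02 m/s and x of pot_blue2 in the frame of tray_blue between -0.008 and 0.008 m and y of pot_blue2 in the frame of tray_blue between -0.05 and 0.05 m and z of pot_blue2 in the frame of tray_blue between 0 and 0.006 m and x of pot_blue3 in the frame of tray_blue between -0.008 and 0.008 m and y of pot_blue3 in the frame of tray_blue between -0.05 and 0.05 m and z of pot_blue3 in the frame of tray_blue between 0 and 0.006 m and x of pot_yellow1 in the frame of tray_yellow between -0.008 and 0.008 m and y of pot_yellow1 in the frame of tray_yellow between -0.05 and 0.05 m and z of pot_yellow1 in the frame of tray_yellow between 0 and 0.006 m and x of pot_yellow2 in the frame of tray_yellow between -0.008 and 0.008 m and y of pot_yellow2 in the frame of tray_yellow between -0.05 and 0.05 m and z of pot_yellow2 in the frame of tray_yellow between 0 and 0.006 m and x of pot_yellow3 in the frame of tray_yellow between -0.008 and 0.008 m and y of pot_yellow3 in the frame of tray_yellow between -0.05 and 0.05 m and z of pot_yellow3 in the frame of tray_yellow between 0 and 0.006 m); the robot touches nothing.
It fails at once if another thing on the table is moved more than 4 cm (distance of any of tape, card_ring_big, card_ring_small, scissors, pencil, glue_gun, brush_mug, ruler from where it was at the start of the episode above 0.04 m).
Of pot_blue1, pot_blue2, pot_blue3, pot_yellow1, pot_yellow2, pot_yellow3 only 4 to 6 are there at a start; the rules pass over those that are not, and their reading is None.
At some moment in a run one of pot_blue1, pot_blue2, pot_blue3, pot_yellow1, pot_yellow2, pot_yellow3 may be knocked a few centimetres aside while the robot is not near it.
It also fails if it takes over 208 s, if anything falls off the work surface, if the arm or the gripper's body presses on something with over 40 N, if the wrist force passes 120 N, or if a joint passes its speed limit or range.

## Working session

There is one attempt and no reset: what is moved stays moved. The work goes in short steps, Python scripts to look and compute and a tool call to move; the robot and the scene stay as the last step left them, time stands still between calls to the robot, and variables do not carry over. Pictures are saved under pics/ and viewed, about 12 in all and at most 16, crops included, and the job is handed in when it is done.

Besides the shell and the picture viewer there is one more tool, called after ">>>" as name(argument=value, ...) on one line, values as JSON. apply_moves: Moves the arm, as the interface text tells. Its arguments: {"type":"object","properties":{"fingers":{"type":"array","items":{"type":"number"}},"travel":{"type":"array","items":{"type":"array","items":{"type":"number"}}},"dr":{"type":"array","items":{"type":"array","items":{"type":"number"}}},"squeeze":{"type":"number"}},"required":["fingers","travel","dr"]}

```bash
mkdir -p pics
cat > h.py <<'E'
import numpy as np, cv2
from rig import robot
def cam(n):
    p=robot.camera_params(n); R=cv2.Rodrigues(np.array(p["rvec"],float))[0]
    return 210/np.tan(np.radians(p["vertical_fov"])/2),p["cx"],p["cy"],R,np.array(p["tvec"],float)
def cloud(n,d):
    f,cx,cy,R,t=cam(n); v,u=np.mgrid[:420,:560]
    P=np.stack([(u-cx)/f*d,(v-cy)/f*d,d],-1)
    return (P-t)@R
def look(n,fn=None):
    im,d=robot.get_image(n)
    if fn: cv2.imwrite("pics/"+fn,im)
    return im,d,cloud(n,d)
E
python3 - <<'E'
from h import *
for n in("top","side"):
    im,d,W=look(n,n+"0.png"); np.savez(n+"0.npz",im=im,d=d,W=W)
    print(n,robot.camera_params(n),(d==0).mean())
print(robot.sense(),robot.tcp_to_grasp)
E
```

```text
top {'vertical_fov': 50.851323888337895, 'cx': 283.7953949171464, 'cy': 212.60039444452477, 'rvec': array([ 2.11553027, -2.17471336,  0.13290699]), 'tvec': array([0.01347928, 0.5748843 , 1.32735715])} 0.0039880952380952385
side {'vertical_fov': 46.7285097021289, 'cx': 281.30223623161186, 'cy': 205.55453462782472, 'rvec': array([ 0.05412353, -2.90003202,  1.13555368]), 'tvec': array([0.57985085, 0.04059955, 1.30077937])} 0.004056122448979592
{'time': 0.1, 'qpos': array([-1.43558105,  0.43512896,  0.02496757,  1.5739757 , -0.01156426,
        1.13401164, -0.0751077 ]), 'qvel': array([-0.00107727, -0.00212253, -0.00047653, -0.00336166,  0.00056373,
        0.00079385, -0.00064494]), 'joint_torque': array([ 2.68314456e-03, -6.69130969e+01,  9.87355784e-01, -3.15150476e+01,
       -6.06322568e-02,  3.72943527e-02,  1.02560743e-04]), 'tcp_pos': array([0.14719109, 0.60696156, 0.22605028]), 'tool_rot': array([-3.72766207e-01, -3.11938952e+00,  2.16693106e-03]), 'contact_force': array([-0.3444196 , -1.28959363, -0.04628122]), 'ft_torque': array([0.04380573, 0.01105628, 0.03995624]), 'width': 0.09165668303825267} 0.0188
```

View pics/top0.png

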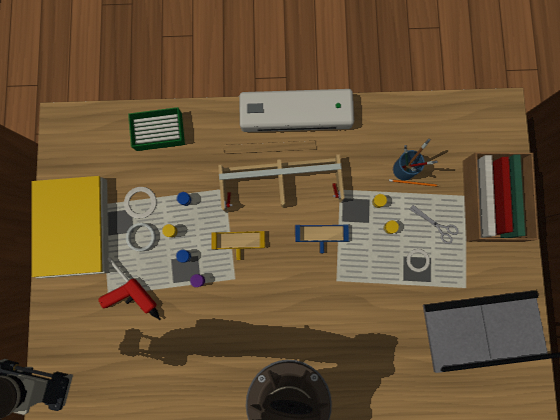

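View pics/side0.png

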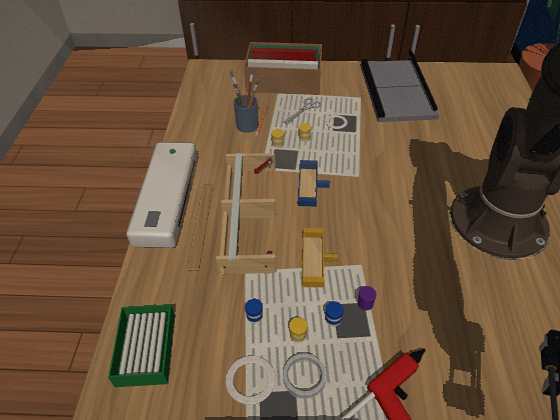

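The images show two blue pots at top-camera pixels (184,198) and (183,256), and three yellow ones at (169,230), (380,200) and (392,227). The purple look-alike is at (197,280). The yellow tray is at (240,240) and the blue tray at (322,234), in front of the rack at (282,185).

```bash
cat >> h.py <<'E'
def ray(n,u,v,z):
    f,cx,cy,R,t=cam(n); dd=R.T@np.array([(u-cx)/f,(v-cy)/f,1]); c=-R.T@t
    return c+dd*(z-c[2])/dd[2]
def blobs(im,W,zlo=.004,zhi=.07):
    hsv=cv2.cvtColor(im,cv2.COLOR_BGR2HSV); out=[]
    for c,(a,b) in dict(Y=(18,32),B=(100,117),P=(126,150)).items():
        m=((hsv[...,0]>=a)&(hsv[...,0]<=b)&(hsv[...,1]>120)&(hsv[...,2]>40)&(W[...,2]>zlo)&(W[...,2]<zhi)).astype(np.uint8)
        k,l,s,ce=cv2.connectedComponentsWithStats(m)
        for i in range(1,k):
            if s[i,4]>25:
                q=W[l==i]; top=q[q[:,2]>np.percentile(q[:,2],90)-.008]
                out.append((c,s[i,4],ce[i].round(1),np.median(top,0).round(4),((top.min(0)+top.max(0))/2).round(4),(q.max(0)-q.min(0)).round(3)))
    return out
E
python3 - <<'E'
from h import *
for n in("top","side"):
    z=np.load(n+"0.npz"); print(n)
    for b in blobs(z["im"],z["W"]): print(*b)
im=np.load("top0.npz")["im"]
cv2.imwrite("pics/crop1.png",cv2.resize(im[145:265,200:365],None,fx=4.8,fy=4.8,interpolation=cv2.INTER_CUBIC))
E
```

```text
top
Y 6659 [ 66.2 226.1] [0.5503 0.6684 0.0533] [0.5536 0.6687 0.0565] [0.308 0.239 0.06 ]
Y 147 [379.3 200.3] [ 0.6049 -0.2992  0.0465] [ 0.6053 -0.2999  0.047 ] [0.038 0.045 0.047]
Y 150 [390.9 226.6] [ 0.5233 -0.331   0.0466] [ 0.5233 -0.3303  0.0474] [0.038 0.049 0.048]
Y 156 [169.2 230.4] [0.5299 0.3545 0.0462] [0.5301 0.3545 0.0466] [0.038 0.039 0.042]
Y 364 [238.  241.3] [0.491  0.143  0.0228] [0.4796 0.1444 0.0246] [0.088 0.168 0.027]
B 27 [402.3 160.8] [ 0.7391 -0.3733  0.0506] [ 0.7404 -0.3761  0.0503] [0.02  0.023 0.065]
B 105 [399.4 172.9] [ 0.6878 -0.3625  0.0661] [ 0.697  -0.3699  0.064 ] [0.048 0.042 0.064]
B 135 [183.3 198.2] [0.6293 0.3093 0.0461] [0.6292 0.3097 0.0477] [0.038 0.037 0.046]
B 265 [322.8 235.7] [ 0.5044 -0.1149  0.023 ] [ 0.494  -0.1186  0.0249] [0.086 0.165 0.024]
B 136 [183.  255.8] [0.45   0.3111 0.0453] [0.4511 0.3099 0.0473] [0.036 0.035 0.044]
P 130 [196.7 280.2] [0.3761 0.2678 0.0459] [0.376  0.2669 0.0484] [0.036 0.036 0.049]
side
Y 114 [304.5 127.9] [ 0.5202 -0.3289  0.0463] [ 0.5216 -0.3313  0.0461] [0.034 0.043 0.018]
Y 116 [277.3 133.8] [ 0
[... 333 characters left out ...]
26]
Y 325 [297.7 328.1] [0.5292 0.3556 0.046 ] [0.53   0.3543 0.0457] [0.037 0.041 0.043]
B 49 [323.2 183.2] [ 0.4633 -0.1144  0.0202] [ 0.4691 -0.1142  0.0191] [0.035 0.02  0.019]
B 149 [306.4 201.2] [ 0.5142 -0.0379  0.0237] [ 0.5128 -0.0405  0.0235] [0.047 0.02  0.023]
B 242 [253.4 307.3] [0.6286 0.3128 0.0461] [0.6296 0.3109 0.0455] [0.037 0.04  0.017]
B 254 [334.1 310.1] [0.4504 0.314  0.0462] [0.4492 0.3125 0.0458] [0.038 0.038 0.018]
B 39 [254.6 318.7] [0.6241 0.3263 0.0188] [0.628  0.3236 0.0196] [0.032 0.012 0.016]
B 40 [332.9 321.7] [0.4515 0.328  0.0183] [0.45   0.3265 0.0191] [0.031 0.014 0.015]
P 330 [366.2 297.3] [0.3748 0.2711 0.0461] [0.3746 0.2688 0.0456] [0.036 0.041 0.047]
```

View pics/crop1.png

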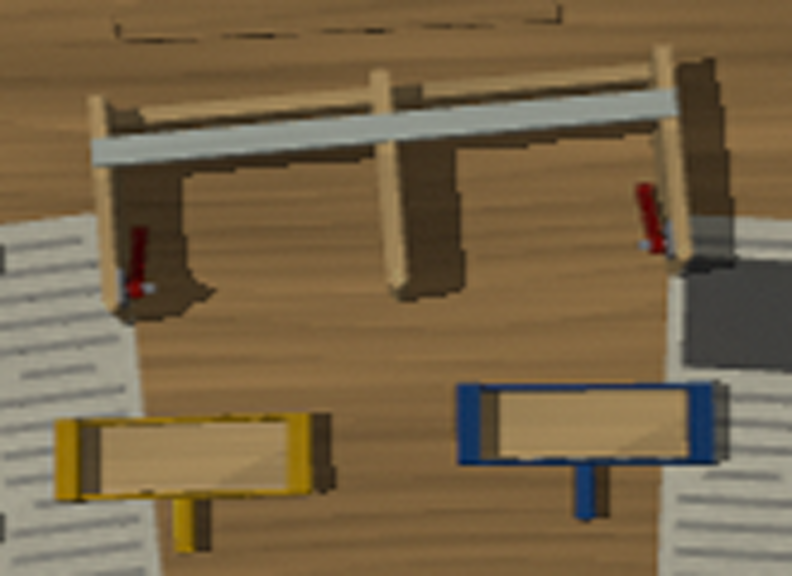

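```bash
cat >> h.py <<'E'
from scipy.optimize import minimize
def fit(P,rects,x0):
    # pose x,y,yaw that best lays points on union of rectangles (xlo,xhi,ylo,yhi); also penalises uncovered rectangle area
    g=[np.stack(np.meshgrid(np.arange(a,b,.004),np.arange(c,d,.004)),-1).reshape(-1,2) for a,b,c,d in rects]; G=np.concatenate(g)
    from scipy.spatial import cKDTree
    T=cKDTree(P)
    def cost(p):
        c,s=np.cos(p[2]),np.sin(p[2]); L=(P-p[:2])@np.array([[c,-s],[s,c]])
        D=np.min([np.hypot(np.maximum(0,np.maximum(a-L[:,0],L[:,0]-b)),np.maximum(0,np.maximum(e-L[:,1],L[:,1]-f))) for a,b,e,f in rects],0)
        Q=G@np.array([[c,s],[-s,c]])+p[:2]
        return np.minimum(D,.01).mean()+np.minimum(np.maximum(T.query(Q)[0]-.002,0),.01).mean()
    r=[minimize(cost,np.array(x0)+[0,0,k],method="Nelder-Mead",options=dict(initial_simplex=np.array(x0)+[0,0,k]+np.array([[0,0,0],[.01,0,0],[0,.01,0],[0,0,.05]]),xatol=1e-5,fatol=1e-7)) for k in(-.03,.03)]
    r=min(r,key=lambda q:q.fun); return r.x.round(4),round(r.fun*1e3,2)
TR=[(-.026,.026,-.083,-.068),(-.026,.026,.068,.083),(-.026,-.023,-.08,.08),(.023,.026,-.08,.08),(-.062,-.026,-.006,.006)]
RK=[(-.012,.127,-.006,.006),(-.012,.127,.178,.19),(-.012,.127,-.19,-.178),(.08,.098,-.19,.19)]
def tray(c,n,im,W,x0):
    hsv=cv2.cvtColor(im,cv2.COLOR_BGR2HSV); a,b=dict(Y=(18,32),B=(100,117))[c]
    m=(hsv[...,0]>=a)&(hsv[...,0]<=b)&(hsv[...,1]>120)&(W[...,2]>.012)&(W[...,2]<.028)&(np.hypot(W[...,0]-x0[0],W[...,1]-x0[1])<.12)
    return fit(W[m][:,:2],TR,x0)
E
python3 - <<'E'
from h import *
for n in("top","side"):
    z=np.load(n+"0.npz"); im,W=z["im"],z["W"]
    print(n,"Y",tray("Y",n,im,W,[.505,.145,0]),"B",tray("B",n,im,W,[.52,-.115,0]))
    m=(W[...,2]>.054)&(W[...,2]<.07)&(abs(W[...,0]-.66)<.13)&(abs(W[...,1])<.22)
    print("rack",fit(W[m][:,:2],RK,[.62,.01,.07]),m.sum())
E
```

```text
top Y (array([ 0.4971,  0.1447, -0.002 ]), np.float64(0.13)) B (array([ 0.5112, -0.1168, -0.0238]), np.float64(0.07))
rack (array([0.6122, 0.0027, 0.0597]), np.float64(0.42)) 1197
side Y (array([ 0.4959,  0.1453, -0.0052]), np.float64(0.16)) B (array([ 0.5116, -0.1161, -0.037 ]), np.float64(3.36))
rack (array([0.6107, 0.0022, 0.0611]), np.float64(0.43)) 1537
```

>>> apply_moves(fingers=[88, 88, 88, 88, 88, 88, 88, 88, 88, 88, 88, 88], travel=[[0.03, -0.03, 0], [0.07, -0.06, 0], [0.11, -0.09, 0], [0.16, -0.12, 0], [0.21, -0.15, 0], [0.26, -0.18, 0], [0.303, -0.22, 0], [0.303, -0.25, 0], [0.303, -0.28, 0], [0.303, -0.296, 0], [0.303, -0.296, 0], [0.303, -0.296, 0]], dr=[[0, 0, -0.13], [0, 0, -0.26], [0, 0, -0.39], [0, 0, -0.52], [0, 0, -0.65], [0, 0, -0.78], [0, 0, -0.91], [0, 0, -1.04], [0, 0, -1.17], [0, 0, -1.3], [0, 0, -1.3], [0, 0, -1.3]], squeeze=15)

```text
time: 1.6
tcp_pos: [0.4499, 0.312, 0.2259]
tool_rot: [-2.179, -2.261, 0.001]
contact_force: [-0.2, 0.3, -0.5]
width: 0.0601
```

>>> apply_moves(fingers=[88, 88, 88, 88, 88, 255, 255, 255, 255, 255, 255, 255], travel=[[0, 0, -0.05], [0, 0, -0.1], [0, 0, -0.15], [0, 0, -0.19], [0, 0, -0.204], [0, 0, -0.204], [0, 0, -0.204], [0, 0, -0.204], [0, 0, -0.204], [0, 0, -0.19], [0, 0, -0.15], [0, 0, -0.11]], dr=[[0, 0, 0], [0, 0, 0], [0, 0, 0], [0, 0, 0], [0, 0, 0], [0, 0, 0], [0, 0, 0], [0, 0, 0], [0, 0, 0], [0, 0, 0], [0, 0, 0], [0, 0, 0]], squeeze=15)

```text
time: 3.1
tcp_pos: [0.4496, 0.3117, 0.1178]
tool_rot: [-2.179, -2.261, 0.002]
contact_force: [-0.4, 1.2, -0.1]
width: 0.0393
```

Run:
```python
from h import *
s=robot.sense(); print(s["qpos"].round(2),s["width"],s["tcp_pos"].round(4))
im,d,W=look("side","a1.png")
for b in blobs(im,W,zhi=.2): print(*b)
c,s=np.cos(-.024),np.sin(-.024)
for y in(.045,.024,0,-.024,-.045): print(y,.5112-s*y,-.1165+c*y)
```

```text
[-0.99  0.44  0.39  1.92 -0.23  0.83 -0.44] 0.03933191560022241 [0.4496 0.3117 0.1178]
Y 113 [304.5 127.9] [ 0.5202 -0.3289  0.0464] [ 0.5216 -0.3304  0.046 ] [0.035 0.049 0.019]
Y 117 [277.4 133.8] [ 0.604  -0.2971  0.0466] [ 0.6056 -0.298   0.0465] [0.038 0.039 0.021]
Y 38 [303.9 136.7] [ 0.5224 -0.3171  0.0195] [ 0.521  -0.3183  0.0224] [0.035 0.019 0.022]
Y 41 [277.1 142.8] [ 0.6051 -0.2848  0.0184] [ 0.6045 -0.2853  0.0194] [0.034 0.021 0.016]
Y 185 [311.2 232.9] [0.5005 0.0705 0.023 ] [0.4978 0.0863 0.0226] [0.047 0.055 0.023]
Y 57 [308.9 283.9] [0.5069 0.3439 0.1962] [0.5069 0.3444 0.1971] [0.031 0.124 0.195]
Y 326 [297.6 328. ] [0.5291 0.3558 0.0459] [0.5299 0.3548 0.046 ] [0.037 0.065 0.046]
B 64 [309.7 163.7] [ 0.5036 -0.1915  0.0245] [ 0.5079 -0.1895  0.0246] [0.045 0.017 0.026]
B 45 [319.6 183.3] [ 0.4775 -0.1128  0.0198] [ 0.4762 -0.1102  0.0193] [0.02  0.023 0.02 ]
B 144 [306.2 201.3] [ 0.5142 -0.0382  0.0231] [ 0.5128 -0.041   0.0234] [0.047 0.019 0.025]
B 203 [338.  288.3] [0.4488 0.3183 0.1403] [0.4484 0.3233 0.1657] [0.038 0.037 0.073]
B 52 [335.8 298.3] [0.4515 0.3264 0.1135] [0.4501 0.3227 0.1151] [0.031 0.013 0.018]
B 244 [253.4 307.3] [0.6286 0.3133 0.046 ] [0.6295 0.3118 0.0457] [0.036 0.04  0.018]
B 40 [254.5 318.7] [0.6249 0.3258 0.0177] [0.6281 0.324  0.0196] [0.032 0.012 0.017]
P 330 [366.1 297.5] [0.3747 0.2707 0.0459] [0.3744 0.2689 0.0451] [0.037 0.041 0.046]
0.045 0.512279896322986 -0.07151295937793195
0.024 0.5117759447055925 -0.09250691166823038
0 0.5112 -0.1165
-0.024 0.5106240552944075 -0.14049308833176963
-0.045 0.510120103677014 -0.16148704062206806
```

>>> apply_moves(fingers=[255, 255, 255, 255, 255, 255, 255, 255, 255, 255, 255, 255], travel=[[0.01, -0.05, 0], [0.02, -0.1, 0], [0.03, -0.155, 0], [0.04, -0.21, 0], [0.05, -0.265, 0], [0.06, -0.32, 0], [0.062, -0.37, 0], [0.062, -0.404, 0], [0.062, -0.404, -0.03], [0.062, -0.404, -0.06], [0.062, -0.404, -0.075], [0.062, -0.404, -0.075]], dr=[[0, 0, 0], [0, 0, 0], [0, 0, 0], [0, 0, 0], [0, 0, 0], [0, 0, 0], [0, 0, 0], [0, 0, 0], [0, 0, 0], [0, 0, 0], [0, 0, 0], [0, 0, 0]])

```text
time: 4.65
tcp_pos: [0.5136, -0.0908, 0.0475]
tool_rot: [-2.18, -2.26, -0.007]
contact_force: [0.1, 0.6, 0.8]
width: 0.0396
```

>>> apply_moves(fingers=[255, 255, 255, 88, 88, 88, 88, 88, 88, 88, 88, 88], travel=[[0, 0, -0.008], [0, 0, -0.017], [0, 0, -0.017], [0, 0, -0.017], [0, 0, -0.017], [0, 0, -0.017], [0, 0, 0.03], [0, 0, 0.08], [0.02, 0.06, 0.09], [0.04, 0.12, 0.09], [0.06, 0.18, 0.09], [0.08, 0.24, 0.09]], dr=[[0, 0, 0], [0, 0, 0], [0, 0, 0], [0, 0, 0], [0, 0, 0], [0, 0, 0], [0, 0, 0], [0, 0, 0], [0, 0, 0], [0, 0, 0], [0, 0, 0], [0, 0, 0]])

```text
time: 6.15
tcp_pos: [0.5929, 0.1476, 0.1378]
tool_rot: [-2.18, -2.26, -0.008]
contact_force: [1.0, -0.6, 0.1]
width: 0.0603
```

Run:
```python
from h import *
for n in("top","side"):
    im,d,W=look(n,n+"1.png")
    for b in blobs(im,W): print(*b[:5])
    print("B",tray("B",n,im,W,[.512,-.115,0]))
s=robot.sense(); print(s["qpos"].round(2),s["width"],s["tcp_pos"].round(4))
```

```text
Y 6661 [ 66.2 226.1] [0.5502 0.6683 0.0534] [0.5532 0.6687 0.0563]
Y 146 [379.2 200.4] [ 0.6053 -0.2994  0.0459] [ 0.6053 -0.3001  0.0456]
Y 149 [390.8 226.7] [ 0.5232 -0.3298  0.0459] [ 0.5231 -0.3299  0.0466]
Y 156 [169.2 230.4] [0.5303 0.3535 0.0465] [0.5302 0.3546 0.0478]
Y 210 [251.5 243.1] [0.4824 0.0741 0.0226] [0.4794 0.1102 0.0234]
B 26 [409.7 156.4] [ 0.7425 -0.3975  0.062 ] [ 0.7423 -0.399   0.062 ]
B 33 [402.4 159.8] [ 0.7413 -0.3772  0.0493] [ 0.7402 -0.3775  0.0525]
B 110 [400.1 173.1] [ 0.6888 -0.3608  0.0617] [ 0.6968 -0.3738  0.0632]
B 146 [308.4 237.2] [ 0.5026 -0.0455  0.0227] [ 0.4975 -0.0988  0.024 ]
B 130 [313.5 230.4] [ 0.5166 -0.0909  0.0492] [ 0.5177 -0.0918  0.0505]
B 70 [345.4 232.2] [ 0.5109 -0.192   0.0234] [ 0.5108 -0.1908  0.0246]
B (array([ 0.5139, -0.1158, -0.0397]), np.float64(1.04))
Y 115 [304.5 128. ] [ 0.5215 -0.3286  0.0463] [ 0.5217 -0.3275  0.0461]
Y 40 [303.8 136.8] [ 0.5224 -0.3146  0.0206] [ 0.521  -0.3187  0.0208]
Y 636 [316.1 256.9] [0.4909 0.1474 0.0226] [0.4772 0.1439 0.0245]
Y 325 [297.7 328.1] [0.529  0.356  0.0461] [0.53   0.3543 0.0459]
B 96 [304.6 179.4] [ 0.518  -0.0937  0.0492] [ 0.5166 -0.0953  0.0494]
B 74 [321.4 183.6] [ 0.4691 -0.1119  0.0189] [ 0.472  -0.1137  0.0191]
B 245 [253.4 307.3] [0.6288 0.3123 0.0462] [0.6294 0.3102 0.0458]
B 40 [254.5 318.7] [0.6241 0.3257 0.0178] [0.6282 0.3242 0.0199]
P 330 [366.2 297.3] [0.3747 0.2698 0.0459] [0.3745 0.2682 0.0454]
B (array([ 0.5127, -0.1152, -0.063 ]), np.float64(7.87))
[-0.63  0.52  0.43  1.74 -0.27  0.94 -0.05] 0.06018114243397678 [0.5931 0.1552 0.137 ]
```

View pics/side1.png

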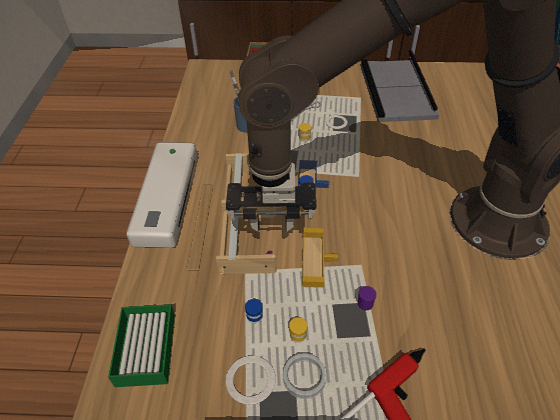

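>>> apply_moves(fingers=[88, 88, 88, 88, 88, 88, 88, 255, 255, 255, 255, 255], travel=[[0.02, 0.05, 0], [0.03, 0.1, 0], [0.036, 0.14, 0], [0.036, 0.156, -0.03], [0.036, 0.156, -0.07], [0.036, 0.156, -0.1], [0.036, 0.156, -0.115], [0.036, 0.156, -0.115], [0.036, 0.156, -0.115], [0.036, 0.156, -0.115], [0.036, 0.156, -0.07], [0.036, 0.156, -0.02]], dr=[[0, 0, 0], [0, 0, 0], [0, 0, 0], [0, 0, 0], [0, 0, 0], [0, 0, 0], [0, 0, 0], [0, 0, 0], [0, 0, 0], [0, 0, 0], [0, 0, 0], [0, 0, 0]])

```text
time: 7.75
tcp_pos: [0.6287, 0.3111, 0.1182]
tool_rot: [-2.166, -2.269, -0.011]
contact_force: [1.0, 0.2, -0.5]
width: 0.0396
```

Run:
```python
from h import *
s=robot.sense(); print(s["qpos"].round(2),s["width"],s["tcp_pos"].round(4))
```

```text
[-0.78  0.67  0.41  1.51 -0.3   1.01 -0.24] 0.039580813692748344 [0.6287 0.3111 0.1182]
```

>>> apply_moves(fingers=[255, 255, 255, 255, 255, 255, 255, 255, 255, 255, 255, 255], travel=[[-0.04, -0.04, 0], [-0.08, -0.08, 0], [-0.11, -0.13, 0], [-0.117, -0.185, 0], [-0.117, -0.24, 0], [-0.117, -0.295, 0], [-0.117, -0.35, 0], [-0.117, -0.4, 0], [-0.117, -0.451, 0], [-0.117, -0.451, -0.03], [-0.117, -0.451, -0.065], [-0.117, -0.451, -0.075]], dr=[[0, 0, 0], [0, 0, 0], [0, 0, 0], [0, 0, 0], [0, 0, 0], [0, 0, 0], [0, 0, 0], [0, 0, 0], [0, 0, 0], [0, 0, 0], [0, 0, 0], [0, 0, 0]])

```text
time: 9.25
tcp_pos: [0.5108, -0.1398, 0.0423]
tool_rot: [-2.165, -2.268, -0.01]
contact_force: [-1.0, 0.8, -0.2]
width: 0.0397
```

>>> apply_moves(fingers=[255, 255, 255, 88, 88, 88, 88, 88, 88, 88, 88, 88], travel=[[0.002, 0, -0.008], [0.002, 0, -0.0165], [0.002, 0, -0.0165], [0.002, 0, -0.0165], [0.002, 0, -0.0165], [0.002, 0, -0.0165], [0.002, 0, 0.03], [0.002, 0, 0.08], [0.005, -0.05, 0.08], [0.01, -0.1, 0.08], [0.011, -0.15, 0.08], [0.011, -0.19, 0.08]], dr=[[0, 0, 0], [0, 0, 0], [0, 0, 0], [0, 0, 0], [0, 0, 0], [0, 0, 0], [0, 0, 0], [0, 0, 0], [0, 0, 0], [0, 0, 0], [0, 0, 0], [0, 0, 0]])

```text
time: 10.75
tcp_pos: [0.5215, -0.332, 0.1224]
tool_rot: [-2.167, -2.267, -0.009]
contact_force: [0.5, 0.5, 0.7]
width: 0.0603
```

Run:
```python
from h import *
for n in("top","side"):
    im,d,W=look(n,n+"2.png")
    for b in blobs(im,W): 
        if b[1]<6000: print(*b[:5])
s=robot.sense(); print(s["qpos"].round(2),s["width"],s["tcp_pos"].round(4),s["tool_rot"])
```

```text
Y 148 [379.3 200.4] [ 0.6055 -0.2987  0.0462] [ 0.6052 -0.2986  0.0479]
Y 118 [389.5 226.9] [ 0.5232 -0.3262  0.0461] [ 0.5233 -0.3247  0.0475]
Y 155 [169.3 230.4] [0.5301 0.354  0.0457] [0.5303 0.3546 0.0474]
Y 358 [237.8 241.6] [0.4921 0.143  0.0227] [0.4798 0.1441 0.0242]
B 28 [409.7 156.6] [ 0.7427 -0.3993  0.0634] [ 0.742  -0.397   0.0628]
B 29 [402.8 159.4] [ 0.7405 -0.3763  0.0563] [ 0.7406 -0.3764  0.0566]
B 27 [416.6 160.6] [ 0.7248 -0.4206  0.0681] [ 0.7234 -0.4201  0.0669]
B 109 [400.  173.1] [ 0.6862 -0.3611  0.0615] [ 0.6968 -0.3735  0.0626]
B 140 [309.  237.6] [ 0.5022 -0.0453  0.0229] [ 0.4972 -0.0998  0.0255]
B 140 [313.  229.9] [ 0.5171 -0.0907  0.0485] [ 0.5172 -0.0916  0.05  ]
B 135 [329.2 230.9] [ 0.5133 -0.1392  0.049 ] [ 0.5134 -0.139   0.0486]
B 71 [345.3 232.5] [ 0.511  -0.191   0.0243] [ 0.511  -0.1912  0.0249]
P 136 [197.  280.2] [0.3759 0.2675 0.0456] [0.376  0.2667 0.0469]
Y 114 [304.5 127.9] [ 0.5202 -0.329   0.0465] [ 0.5216 -0.3279  0.0469]
Y 116 [277.3 133.8] [ 0.6034 -0.2971  0.0464] [ 0.6056 -0.2986  0.047 ]
Y 40 [303.8 136.8] [ 0.5224 -0.3144  0.0197] [ 0.521  -0.3199  0.0211]
Y 40 [277.1 142.8] [ 0.6023 -0.2847  0.0196] [ 0.6044 -0.2857  0.0197]
Y 640 [316.2 256.8] [0.4893 0.1467 0.0227] [0.4773 0.1445 0.0233]
Y 326 [297.7 328.1] [0.5291 0.3562 0.0461] [0.53   0.3544 0.0465]
B 282 [306.3 174.9] [ 0.5149 -0.1079  0.0492] [ 0.5137 -0.118   0.05  ]
B 64 [321.6 183.4] [ 0.4706 -0.1135  0.0188] [ 0.4705 -0.1138  0.0183]
B 35 [305.3 190.9] [ 0.517  -0.0773  0.0209] [ 0.5158 -0.0793  0.0217]
B 150 [305.3 201.2] [ 0.5142 -0.0383  0.0238] [ 0.5156 -0.0411  0.0238]
P 332 [366.1 297.4] [0.3746 0.2698 0.0458] [0.3745 0.2695 0.0458]
[ 0.17  0.56  0.48  1.73 -0.31  0.93  0.81] 0.06011235695689587 [ 0.5202 -0.3357  0.1226] [-2.17421333 -2.26279501 -0.00536475]
```

View pics/side2.png

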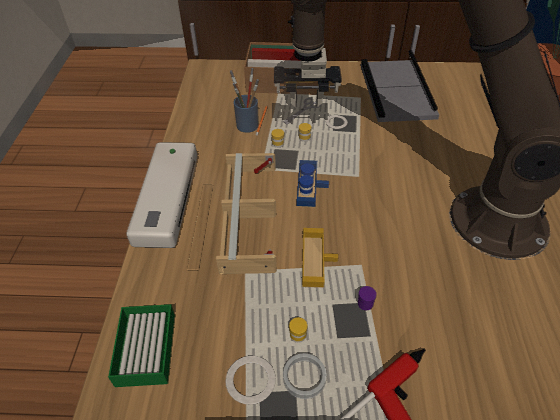

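>>> apply_moves(fingers=[88, 88, 88, 88, 255, 255, 255, 255, 255, 255, 255, 255], travel=[[0.002, 0.006, -0.01], [0.002, 0.006, -0.05], [0.002, 0.006, -0.09], [0.002, 0.006, -0.1005], [0.002, 0.006, -0.1005], [0.002, 0.006, -0.1005], [0.002, 0.006, -0.1005], [0.002, 0.006, -0.06], [0.002, 0.006, -0.01], [0, 0.05, 0], [-0.005, 0.1, 0], [-0.01, 0.15, 0]], dr=[[0, 0, 0], [0, 0, 0], [0, 0, 0], [0, 0, 0], [0, 0, 0], [0, 0, 0], [0, 0, 0], [0, 0, 0], [0, 0, 0], [0, 0, 0], [0, 0, 0], [0, 0, 0]])

```text
time: 12.35
tcp_pos: [0.5103, -0.1844, 0.1236]
tool_rot: [-2.176, -2.263, -0.008]
contact_force: [1.6, 0.3, -0.9]
width: 0.0394
```

>>> apply_moves(fingers=[255, 255, 255, 255, 255, 255, 255, 255, 255, 255, 255, 255], travel=[[-0.005, 0.05, 0], [-0.01, 0.105, 0], [-0.0135, 0.16, 0], [-0.0135, 0.215, 0], [-0.0135, 0.26, 0], [-0.0135, 0.2845, 0], [-0.0135, 0.2845, 0], [-0.0135, 0.2845, -0.03], [-0.0135, 0.2845, -0.06], [-0.0135, 0.2845, -0.08], [-0.0135, 0.2845, -0.08], [-0.0135, 0.2845, -0.08]], dr=[[0, 0, 0], [0, 0, 0], [0, 0, 0], [0, 0, 0], [0, 0, 0], [0, 0, 0], [0, 0, 0], [0, 0, 0], [0, 0, 0], [0, 0, 0], [0, 0, 0], [0, 0, 0]])

```text
time: 13.85
tcp_pos: [0.4975, 0.0993, 0.0445]
tool_rot: [-2.178, -2.263, -0.009]
contact_force: [0.3, 0.2, -0.6]
width: 0.0399
```

>>> apply_moves(fingers=[255, 255, 255, 88, 88, 88, 88, 88, 88, 88, 88, 88], travel=[[0, 0, -0.01], [0, 0, -0.0185], [0, 0, -0.0185], [0, 0, -0.0185], [0, 0, -0.0185], [0, 0, 0.03], [0, 0, 0.08], [0.008, 0.06, 0.08], [0.016, 0.12, 0.08], [0.024, 0.18, 0.08], [0.03, 0.23, 0.08], [0.033, 0.255, 0.08]], dr=[[0, 0, 0], [0, 0, 0], [0, 0, 0], [0, 0, 0], [0, 0, 0], [0, 0, 0], [0, 0, 0], [0, 0, 0], [0, 0, 0], [0, 0, 0], [0, 0, 0], [0, 0, 0]])

```text
time: 15.35
tcp_pos: [0.5296, 0.3582, 0.1242]
tool_rot: [-2.173, -2.266, -0.01]
contact_force: [0.1, -0.7, -0.2]
width: 0.06
```

Run:
```python
from h import *
im,d,W=look("side","side3.png")
for b in blobs(im,W):
    if b[0]!="B": print(*b[:5])
print(tray("Y","side",im,W,[.4965,.145,0]))
s=robot.sense(); print(s["qpos"].round(2),s["width"],s["tcp_pos"].round(4),s["tool_rot"])
```

```text
Y 71 [276.  132.4] [ 0.6087 -0.3027  0.0462] [ 0.6074 -0.2995  0.0473]
Y 71 [333.  256.9] [0.4457 0.146  0.019 ] [0.4456 0.1447 0.0194]
Y 327 [297.7 328.1] [0.529  0.3559 0.046 ] [0.53   0.3536 0.0453]
P 332 [366.1 297.4] [0.3751 0.2705 0.0462] [0.3746 0.2702 0.0458]
(array([ 0.4864,  0.1448, -0.0032]), np.float64(8.69))
[-0.97  0.58  0.43  1.68 -0.29  0.94 -0.38] 0.06029986354976765 [0.5294 0.3611 0.124 ] [-2.16953786 -2.26771065 -0.01151594]
```

>>> apply_moves(fingers=[88, 88, 88, 88, 255, 255, 255, 255, 255, 255, 255, 255], travel=[[0.0, -0.006, -0.01], [0.0, -0.006, -0.05], [0.0, -0.006, -0.09], [0.0, -0.006, -0.102], [0.0, -0.006, -0.102], [0.0, -0.006, -0.102], [0.0, -0.006, -0.102], [0.0, -0.006, -0.06], [0.0, -0.006, -0.01], [-0.01, -0.06, 0], [-0.02, -0.12, 0], [-0.0325, -0.17, 0]], dr=[[0, 0, 0], [0, 0, 0], [0, 0, 0], [0, 0, 0], [0, 0, 0], [0, 0, 0], [0, 0, 0], [0, 0, 0], [0, 0, 0], [0, 0, 0], [0, 0, 0], [0, 0, 0]])

```text
time: 16.9
tcp_pos: [0.497, 0.1889, 0.1252]
tool_rot: [-2.171, -2.267, -0.014]
contact_force: [-0.3, -0.3, -0.8]
width: 0.0397
```

Run:
```python
from h import *
for n in("top","side"):
    im,d,W=look(n,n+"4.png")
    for b in blobs(im,W):
        if b[0]!="P" and b[1]<5000: print(*b[:5])
s=robot.sense(); print(s["width"],s["tcp_pos"].round(4))
```

```text
Y 148 [379.3 200.4] [ 0.605  -0.2994  0.0466] [ 0.6048 -0.2999  0.0475]
Y 380 [250.1 240.7] [0.4982 0.0993 0.0489] [0.4983 0.0984 0.0483]
B 29 [409.9 156.2] [ 0.7419 -0.3984  0.0677] [ 0.7416 -0.3966  0.0662]
B 31 [402.6 159.8] [ 0.7408 -0.3766  0.0479] [ 0.7412 -0.3785  0.0527]
B 110 [400.  173.2] [ 0.685  -0.3614  0.0632] [ 0.6969 -0.3756  0.0631]
B 356 [318.  233.4] [ 0.5171 -0.0905  0.0492] [ 0.5177 -0.0915  0.0487]
B 125 [329.3 230.9] [ 0.5133 -0.1392  0.0495] [ 0.5132 -0.1401  0.051 ]
Y 115 [277.3 133.8] [ 0.605  -0.2966  0.0461] [ 0.6041 -0.2985  0.0465]
Y 42 [277.3 142.8] [ 0.6024 -0.2849  0.0187] [ 0.6045 -0.2881  0.0189]
Y 410 [317.6 270.1] [0.4849 0.2135 0.0217] [0.477  0.1681 0.023 ]
0.039297515271728506 [0.496  0.1847 0.1251]
```

>>> apply_moves(fingers=[255, 255, 255, 255, 255, 255, 255, 255, 88, 88, 88, 88], travel=[[0.001, 0.004, 0], [0.001, 0.004, -0.03], [0.001, 0.004, -0.06], [0.001, 0.004, -0.08], [0.001, 0.004, -0.09], [0.001, 0.004, -0.099], [0.001, 0.004, -0.099], [0.001, 0.004, -0.099], [0.001, 0.004, -0.099], [0.001, 0.004, -0.099], [0.001, 0.004, -0.05], [0.001, 0.004, 0]], dr=[[0, 0, 0], [0, 0, 0], [0, 0, 0], [0, 0, 0], [0, 0, 0], [0, 0, 0], [0, 0, 0], [0, 0, 0], [0, 0, 0], [0, 0, 0], [0, 0, 0], [0, 0, 0]])

```text
time: 18.5
tcp_pos: [0.4966, 0.1883, 0.126]
tool_rot: [-2.179, -2.26, -0.007]
contact_force: [1.6, 0.8, 0.6]
width: 0.06
```

>>> apply_moves(fingers=[88, 88, 88, 88, 88, 88, 88, 88, 88, 88, 88, 88], travel=[[0.0, -0.045, 0], [0.0, -0.09, 0], [0.01, -0.135, 0], [0.02, -0.18, 0], [0.03, -0.225, 0], [0.04, -0.27, 0], [0.05, -0.315, 0], [0.06, -0.36, 0], [0.07, -0.4, 0], [0.085, -0.44, 0], [0.1, -0.475, 0], [0.108, -0.487, 0]], dr=[[0, 0, -0.125], [0, 0, -0.25], [0, 0, -0.375], [0, 0, -0.5], [0, 0, -0.625], [0, 0, -0.75], [0, 0, -0.875], [0, 0, -1.0], [0, 0, -1.125], [0, 0, -1.25], [0, 0, -1.375], [0, 0, -1.5]])

```text
time: 20.0
tcp_pos: [0.6044, -0.3016, 0.1261]
tool_rot: [3.135, 0.158, 0.008]
contact_force: [-0.4, 0.7, 0.5]
width: 0.06
```

Run:
```python
from h import *
for n in("top","side"):
    im,d,W=look(n,n+"5.png")
    for b in blobs(im,W):
        if b[0]=="Y" and b[1]<5000: print(*b[:5])
    print(tray("Y",n,im,W,[.4965,.145,0]))
s=robot.sense(); print(s["qpos"].round(2),s["width"],s["tcp_pos"].round(4),s["tool_rot"])
```

```text
Y 526 [233.8 239.2] [0.4985 0.1734 0.0488] [0.4981 0.1431 0.0501]
(array([0.4981, 0.1457, 0.0176]), np.float64(2.38))
Y 115 [277.4 133.9] [ 0.6039 -0.2961  0.0461] [ 0.6056 -0.2977  0.0466]
Y 42 [277.3 142.8] [ 0.6021 -0.2842  0.0182] [ 0.6044 -0.286   0.0198]
Y 964 [315.  258.2] [0.4964 0.1723 0.0489] [0.4968 0.1421 0.0498]
Y 53 [312.2 244.4] [0.4979 0.1125 0.0214] [0.4965 0.1108 0.0232]
(array([ 0.4957,  0.1437, -0.0085]), np.float64(2.78))
[-0.12  0.73  0.84  1.6  -0.6   1.08 -0.57] 0.06018305464215431 [ 0.6046 -0.3003  0.1257] [3.13469689 0.16365463 0.00756206]
```

View pics/side5.png

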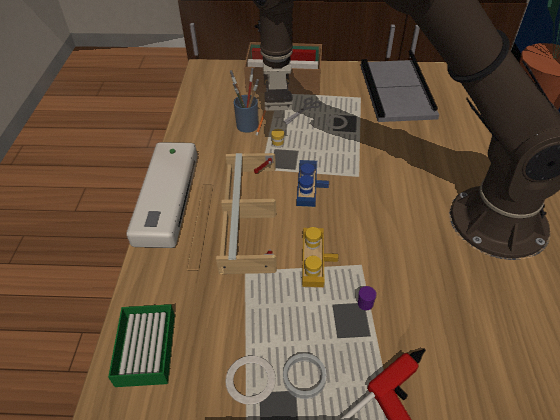

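>>> apply_moves(fingers=[88, 88, 88, 255, 255, 255, 255, 255, 255, 255, 255, 255], travel=[[0, 0.001, -0.05], [0, 0.001, -0.095], [0, 0.001, -0.1035], [0, 0.001, -0.1035], [0, 0.001, -0.1035], [0, 0.001, -0.1035], [0, 0.001, -0.06], [0, 0.001, -0.01], [-0.02, 0.05, 0], [-0.04, 0.1, 0], [-0.06, 0.145, 0], [-0.07, 0.19, 0]], dr=[[0, 0, 0], [0, 0, 0], [0, 0, 0], [0, 0, 0], [0, 0, 0], [0, 0, 0], [0, 0, 0], [0, 0, 0], [0, 0, 0.12], [0, 0, 0.24], [0, 0, 0.36], [0, 0, 0.48]])

```text
time: 21.6
tcp_pos: [0.5337, -0.109, 0.1265]
tool_rot: [3.006, 0.91, 0.01]
contact_force: [1.0, -0.6, -0.6]
width: 0.0396
```

Run:
```python
from h import *
s=robot.sense(); print(s["qpos"].round(2),s["width"],s["tcp_pos"].round(4),s["tool_rot"])
```

```text
[-0.45  0.5   0.79  1.94 -0.46  0.88 -0.41] 0.03964022508177253 [ 0.5337 -0.109   0.1265] [3.00586894 0.9099486  0.01017204]
```

>>> apply_moves(fingers=[255, 255, 255, 255, 255, 255, 255, 255, 255, 255, 255, 255], travel=[[-0.01, 0.04, 0], [-0.02, 0.08, 0], [-0.03, 0.12, 0], [-0.037, 0.16, 0], [-0.037, 0.19, 0], [-0.037, 0.22, 0], [-0.037, 0.24, 0], [-0.037, 0.2525, 0], [-0.037, 0.2525, 0], [-0.037, 0.2525, -0.02], [-0.037, 0.2525, -0.04], [-0.037, 0.2525, -0.04]], dr=[[0, 0, 0.125], [0, 0, 0.25], [0, 0, 0.375], [0, 0, 0.5], [0, 0, 0.625], [0, 0, 0.75], [0, 0, 0.875], [0, 0, 1.0], [0, 0, 1.0], [0, 0, 1.0], [0, 0, 1.0], [0, 0, 1.0]])

```text
time: 23.1
tcp_pos: [0.496, 0.1422, 0.0859]
tool_rot: [-2.205, -2.234, -0.006]
contact_force: [0.5, 0.6, -0.7]
width: 0.0395
```

>>> apply_moves(fingers=[255, 255, 255, 255, 255, 255, 88, 88, 88, 88, 88, 88], travel=[[0.001, 0.001, -0.02], [0.001, 0.001, -0.04], [0.001, 0.001, -0.05], [0.001, 0.001, -0.06], [0.001, 0.001, -0.06], [0.001, 0.001, -0.06], [0.001, 0.001, -0.06], [0.001, 0.001, -0.06], [0.001, 0.001, -0.01], [0.001, 0.001, 0.04], [-0.02, 0.04, 0.06], [-0.03, 0.09, 0.06]], dr=[[0, 0, 0], [0, 0, 0], [0, 0, 0], [0, 0, 0], [0, 0, 0], [0, 0, 0], [0, 0, 0], [0, 0, 0], [0, 0, 0], [0, 0, 0], [0, 0, -0.1], [0, 0, -0.2]])

```text
time: 24.6
tcp_pos: [0.4665, 0.2326, 0.1481]
tool_rot: [-2.423, -1.996, -0.012]
contact_force: [1.0, 0.2, -0.9]
width: 0.0601
```

>>> apply_moves(fingers=[88, 88, 88, 88, 88, 88, 88, 88, 88, 88, 88, 88], travel=[[-0.02, 0.04, 0], [-0.04, 0.08, 0], [-0.06, 0.12, 0], [-0.08, 0.16, 0], [-0.08, 0.16, 0], [-0.08, 0.16, 0], [-0.08, 0.16, 0], [-0.08, 0.16, 0], [-0.08, 0.16, 0], [-0.08, 0.16, 0], [-0.08, 0.16, 0], [-0.08, 0.16, 0]], dr=[[0, 0, -0.12], [0, 0, -0.24], [0, 0, -0.36], [0, 0, -0.48], [0, 0, -0.6], [0, 0, -0.72], [0, 0, -0.84], [0, 0, -0.96], [0, 0, -1.08], [0, 0, -1.2], [0, 0, -1.3], [0, 0, -1.3]])

```text
time: 26.1
tcp_pos: [0.3863, 0.3926, 0.148]
tool_rot: [3.136, 0.124, 0.012]
contact_force: [-0.2, 1.3, -0.2]
width: 0.0601
```

```bash
cat >> h.py <<'E'
def tray2(c,im,W,x0):  # by runner tops + tab only (pots in): project colour points z .016-.0275
    hsv=cv2.cvtColor(im,cv2.COLOR_BGR2HSV); a,b=dict(Y=(18,32),B=(100,117))[c]
    m=(hsv[...,0]>=a)&(hsv[...,0]<=b)&(hsv[...,1]>120)&(np.hypot(W[...,0]-x0[0],W[...,1]-x0[1])<.12)
    P=W[m]; P=P[(P[:,2]>.015)&(P[:,2]<.028)]; cc,s=np.cos(x0[2]),np.sin(x0[2]); L=(P[:,:2]-x0[:2])@np.array([[cc,-s],[s,cc]])
    k=(abs(L[:,1])>.062)|(L[:,0]<-.03)
    return fit(P[k][:,:2],[TR[0],TR[1],(-.062,-.03,-.006,.006)],x0)
E
python3 - <<'E'
from h import *
for n in("top","side"):
    im,d,W=look(n,n+"6.png")
    for b in blobs(im,W):
        if b[1]<5000: print(*b[:5])
    print(n,tray2("Y",im,W,[.4965,.145,0]),tray2("B",im,W,[.512,-.116,-.03]))
    cv2.imwrite("pics/c6.png",cv2.resize(im[180:280,200:365],None,fx=4.8,fy=4.8)) if n=="top" else 0
s=robot.sense(); print(s["qpos"].round(2),s["width"],s["tcp_pos"].round(4),s["tool_rot"])
E
```

```text
Y 788 [237.5 240. ] [0.4977 0.144  0.049 ] [0.4977 0.1441 0.0502]
B 31 [402.4 160. ] [ 0.7391 -0.3733  0.0573] [ 0.7404 -0.3761  0.0581]
B 111 [399.6 172.7] [ 0.6889 -0.3607  0.0647] [ 0.6965 -0.3732  0.0642]
B 139 [309.1 237.7] [ 0.5027 -0.0453  0.0224] [ 0.4972 -0.0967  0.0246]
B 140 [313.  229.9] [ 0.5172 -0.0917  0.0491] [ 0.5176 -0.0916  0.0511]
B 135 [329.2 230.9] [ 0.5132 -0.139   0.0488] [ 0.5131 -0.1391  0.0497]
B 70 [345.3 232.5] [ 0.5093 -0.1916  0.0238] [ 0.5107 -0.1907  0.0243]
P 136 [196.8 280.1] [0.3761 0.2679 0.0456] [0.3761 0.2681 0.0467]
top (array([0.4975, 0.145 , 0.0028]), np.float64(0.24)) (array([ 0.5143, -0.116 , -0.0427]), np.float64(0.24))
Y 1188 [314.6 256.3] [0.4964 0.1476 0.0491] [0.4965 0.1448 0.0485]
B 281 [306.2 175.4] [ 0.5129 -0.1083  0.0492] [ 0.5137 -0.1177  0.0494]
B 70 [321.6 183.5] [ 0.4693 -0.113   0.0198] [ 0.472  -0.1117  0.0197]
B 36 [305.4 190.9] [ 0.5171 -0.0762  0.0216] [ 0.5159 -0.078   0.0224]
B 151 [305.2 201.2] [ 0.5168 -0.0385  0.0238] [ 0.5156 -0.0408  0.0241]
P 54 [359.9 300.4] [0.3908 0.2712 0.0428] [0.3907 0.271  0.044 ]
side (array([ 0.4962,  0.1438, -0.0212]), np.float64(2.11)) (array([ 0.5151, -0.1154, -0.0284]), np.float64(1.36))
[-1.54  0.52  0.93  1.91 -0.5   0.96 -1.87] 0.06014108420553199 [0.3864 0.3926 0.1481] [3.13615327 0.12642984 0.01227959]
```

View pics/c6.png

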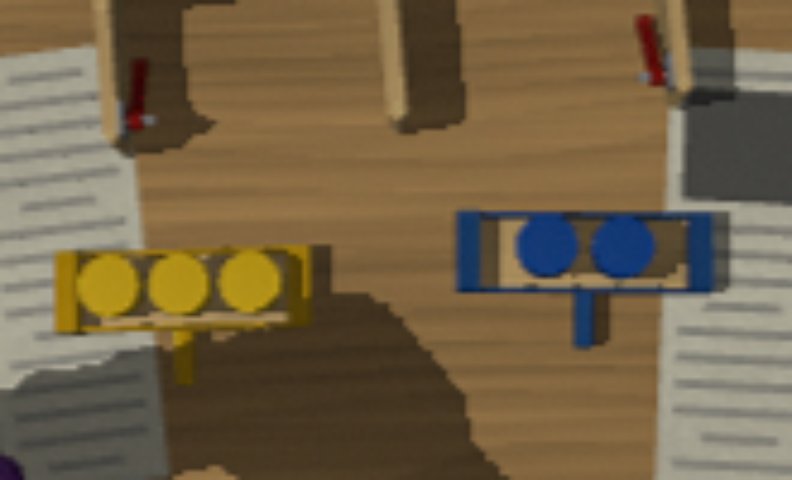

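>>> apply_moves(fingers=[88, 88, 88, 88, 88, 88, 88, 88, 88, 88, 88, 88], travel=[[0.01, -0.05, 0], [0.02, -0.1, 0], [0.035, -0.15, 0], [0.05, -0.2, 0], [0.06, -0.235, 0], [0.061, -0.2476, 0], [0.061, -0.2476, -0.04], [0.061, -0.2476, -0.09], [0.061, -0.2476, -0.12], [0.061, -0.2476, -0.135], [0.061, -0.2476, -0.139], [0.061, -0.2476, -0.139]], dr=[[0, 0, -0.02], [0, 0, -0.04], [0, 0, -0.06], [0, 0, -0.08], [0, 0, -0.08], [0, 0, -0.08], [0, 0, -0.08], [0, 0, -0.08], [0, 0, -0.08], [0, 0, -0.08], [0, 0, -0.08], [0, 0, -0.08]])

```text
time: 27.7
tcp_pos: [0.4479, 0.1454, 0.0097]
tool_rot: [3.139, 0.002, 0.013]
contact_force: [0.3, -0.6, 0.2]
width: 0.0599
```

Run:
```python
from h import *
s=robot.sense(); print(s["qpos"].round(2),s["width"],s["tcp_pos"].round(4),s["tool_rot"],s["contact_force"])
P=[]
for n in("top","side"):
    z=np.load(n+"0.npz"); W=z["W"]
    m=(W[...,2]>.054)&(W[...,2]<.07)&(abs(W[...,0]-.66)<.13)&(abs(W[...,1])<.22)
    Q=W[m]; p=np.array([.6115,.0025,.06]); c,s=np.cos(p[2]),np.sin(p[2]); L=(Q[:,:2]-p[:2])@np.array([[c,-s],[s,c]])
    for a in(-.184,0,.184):
        k=(abs(L[:,1]-a)<.016)&(L[:,0]>-.005)&(L[:,0]<.07); l=L[k]; f=np.polyfit(l[:,0],l[:,1],1); print(n,a,k.sum(),l[:,1].min().round(4),l[:,1].max().round(4),l[:,1].mean().round(4),f[0].round(3))
```

```text
[-0.94  0.6   0.7   2.2  -0.73  0.57 -1.26] 0.05994085979294256 [0.4479 0.1454 0.0097] [3.13896256e+00 1.68805795e-03 1.34217525e-02] [ 0.30512689 -0.59788689  0.23392657]
top -0.184 93 -0.1886 -0.1692 -0.1817 -0.053
top 0 94 -0.006 0.0058 -0.0 -0.009
top 0.184 95 0.1684 0.1882 0.1812 0.059
side -0.184 128 -0.1927 -0.1681 -0.1815 -0.019
side 0 157 -0.01 0.0082 0.0009 -0.007
side 0.184 186 0.1692 0.1906 0.1829 0.014
```

>>> apply_moves(fingers=[88, 88, 255, 255, 255, 255, 255, 255, 255, 255, 255, 255], travel=[[0, 0, -0.003], [0, 0, -0.004], [0, 0, -0.004], [0, 0, -0.004], [0, 0, -0.004], [0, 0, -0.004], [0, 0, -0.004], [0.005, -0.005, -0.004], [0.01, -0.01, -0.004], [0.015, -0.015, -0.004], [0.02, -0.02, -0.004], [0.025, -0.025, -0.004]], dr=[[0, 0, 0], [0, 0, 0], [0, 0, 0], [0, 0, 0], [0, 0, 0], [0, 0, 0], [0, 0, 0], [0, 0, 0.01], [0, 0, 0.015], [0, 0, 0.02], [0, 0, 0.025], [0, 0, 0.03]], squeeze=40)

```text
time: 29.2
tcp_pos: [0.4732, 0.1199, 0.0056]
tool_rot: [3.138, 0.049, 0.013]
contact_force: [-2.1, 1.7, -1.3]
width: 0.0117
```

Run:
```python
from h import *
s=robot.sense(); print(s["width"],s["tcp_pos"].round(4),s["tool_rot"],s["contact_force"])
for n in("top","side"):
    im,d,W=look(n,n+"7.png"); print(n,tray2("Y",im,W,[.52,.12,0.03]))
```

```text
0.01171491591018516 [0.4732 0.1199 0.0056] [3.13841319 0.04898953 0.01326146] [-2.11022716  1.74404037 -1.3445713 ]
top (array([0.5337, 0.1242, 0.0419]), np.float64(6.84))
side (array([0.5273, 0.1214, 0.0993]), np.float64(4.79))
```

View pics/side7.png

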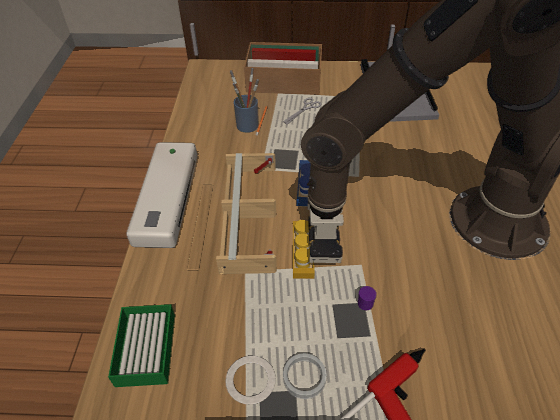

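>>> apply_moves(fingers=[255, 255, 255, 255, 255, 255, 255, 255], travel=[[0.004, -0.004, 0], [0.009, -0.008, 0], [0.014, -0.013, 0], [0.019, -0.018, 0], [0.025, -0.023, 0], [0.03, -0.028, 0], [0.0335, -0.0316, 0], [0.0335, -0.0316, 0]], dr=[[0, 0, 0.004], [0, 0, 0.008], [0, 0, 0.012], [0, 0, 0.016], [0, 0, 0.02], [0, 0, 0.024], [0, 0, 0.028], [0, 0, 0.028]])

```text
time: 30.3
tcp_pos: [0.508, 0.0871, 0.0059]
tool_rot: [3.137, 0.09, 0.017]
contact_force: [0.0, -0.3, -3.3]
width: 0.0114
```

Run:
```python
from h import *
s=robot.sense(); print(s["width"],s["tcp_pos"].round(4),s["tool_rot"],s["contact_force"])
for n in("top","side"):
    im,d,W=look(n,n+"8.png"); print(n,tray2("Y",im,W,[.556,.0913,0.06]))
    c=im[170:270,200:330] if n=="top" else im[190:300,210:350]
    cv2.imwrite(f"pics/c8{n}.png",cv2.resize(c,None,fx=5,fy=5,interpolation=cv2.INTER_CUBIC))
a=cv2.imread("pics/c8top.png");b=cv2.imread("pics/c8side.png");b=cv2.resize(b,None,fx=a.shape[0]/b.shape[0],fy=a.shape[0]/b.shape[0])
m=np.hstack([a,b]); cv2.imwrite("pics/c8.png",cv2.resize(m,(800,int(m.shape[0]*800/m.shape[1]))))
```

```text
0.011425459499260231 [0.508  0.0871 0.0059] [3.13670379 0.08968784 0.01654602] [ 0.03098382 -0.32409275 -3.31402853]
top (array([0.5673, 0.0922, 0.1306]), np.float64(7.0))
side (array([0.5606, 0.0908, 0.1245]), np.float64(4.74))
```

View pics/c8.png

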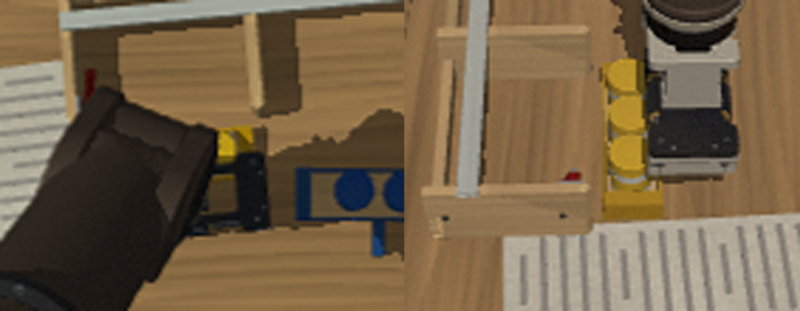

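```bash
cat >> h.py <<'E'
def ends(c,im,W,p=(.6115,.0027,.058)):
    hsv=cv2.cvtColor(im,cv2.COLOR_BGR2HSV); a,b=dict(Y=(18,32),B=(100,117))[c]
    m=(hsv[...,0]>=a)&(hsv[...,0]<=b)&(hsv[...,1]>120)&(W[...,2]>.021)&(W[...,2]<.0275)&(abs(W[...,0]-.6)<.15)&(abs(W[...,1])<.25)
    cc,s=np.cos(p[2]),np.sin(p[2]); L=(W[m][:,:2]-p[:2])@np.array([[cc,-s],[s,cc]])
    out=[]
    for k in(L[:,1]>L[:,1].max()-.0155,L[:,1]<L[:,1].min()+.0155):
        q=L[k]; r=cv2.minAreaRect((q*1000).astype(np.float32)); out.append((k.sum(),(q.min(0)*1000).round(1),(q.max(0)*1000).round(1),[np.round(x,1) for x in r]))
    return out
E
python3 - <<'E'
from h import *
for n in("top","side"):
    im=cv2.imread(f"pics/{n}8.png"); _,d,W=look(n)
    for e in ends("Y",im,W): print(n,*e)
E
```

```text
top 2 [110.8 168.7] [114.3 177.9] [array([112.6, 173.3]), array([9.8, 0. ]), np.float64(110.7)]
top 1 [  83.3 -178.6] [  83.3 -178.6] [array([  83.3, -178.6]), array([0., 0.]), np.float64(0.0)]
side 94 [-77.3 160.9] [-25.6 176.2] [array([-51.4, 168.6]), array([51.8, 15.3]), np.float64(0.2)]
side 13 [-35.9   5.7] [81.5 21. ] [array([22.7, 13.9]), array([117.4,  15.2]), np.float64(0.6)]
```

>>> apply_moves(fingers=[255, 255, 255, 255, 255, 255, 255, 255, 255, 255], travel=[[0.005, 0.0003, 0], [0.01, 0.0006, 0], [0.015, 0.0009, 0], [0.02, 0.0012, 0], [0.025, 0.0015, 0], [0.03, 0.0018, 0], [0.035, 0.002, 0], [0.04, 0.0023, 0], [0.045, 0.0026, 0], [0.045, 0.0026, 0]], dr=[[0, 0, 0], [0, 0, 0], [0, 0, 0], [0, 0, 0], [0, 0, 0], [0, 0, 0], [0, 0, 0], [0, 0, 0], [0, 0, 0], [0, 0, 0]])

```text
time: 31.75
tcp_pos: [0.5534, 0.0902, 0.0059]
tool_rot: [3.137, 0.091, 0.018]
contact_force: [0.8, 0.2, -4.3]
width: 0.0117
```

Run:
```python
from h import *
s=robot.sense(); print(s["width"],s["tcp_pos"].round(4),s["tool_rot"],s["contact_force"],s["ft_torque"])
im,d,W=look("side","side9.png")
for e in ends("Y",im,W): print(*e)
```

```text
0.011726619763250238 [0.5534 0.0902 0.0059] [3.13673567 0.09065414 0.01753695] [ 0.78791281  0.19269544 -4.26303355] [-0.00464907  0.24112573  0.00085509]
19 [-30.5 167.3] [-15.7 182.7] [array([-23.1, 175. ]), array([16. , 14.2]), np.float64(4.2)]
10 [4.1 4. ] [20.2 17.7] [array([14. ,  7.8]), array([18.7,  9.2]), np.float64(44.7)]
```

>>> apply_moves(fingers=[255, 255, 255, 255, 255, 255, 255, 255, 255, 255], travel=[[0.005, 0.0003, 0], [0.01, 0.0006, 0], [0.015, 0.0009, 0], [0.02, 0.0012, 0], [0.025, 0.0015, 0], [0.03, 0.0018, 0], [0.035, 0.002, 0], [0.04, 0.0023, 0], [0.045, 0.0026, 0], [0.045, 0.0026, 0]], dr=[[0, 0, 0], [0, 0, 0], [0, 0, 0], [0, 0, 0], [0, 0, 0], [0, 0, 0], [0, 0, 0], [0, 0, 0], [0, 0, 0], [0, 0, 0]])

```text
time: 33.05
tcp_pos: [0.5989, 0.0929, 0.006]
tool_rot: [3.137, 0.091, 0.019]
contact_force: [1.1, 0.3, -5.7]
width: 0.0115
```

Run:
```python
from h import *
s=robot.sense(); print(s["width"],s["tcp_pos"].round(4),s["tool_rot"],s["contact_force"],s["ft_torque"])
im,d,W=look("side","side10.png"); cv2.imwrite("pics/c10.png",cv2.resize(im[140:290,200:360],None,fx=4,fy=4,interpolation=cv2.INTER_CUBIC))
```

```text
0.011486124793365844 [0.5989 0.0929 0.006 ] [3.13670664 0.09064996 0.0188732 ] [ 1.10261393  0.29776272 -5.6959204 ] [ 0.04806216  0.25590713 -0.03306221]
```

View pics/c10.png

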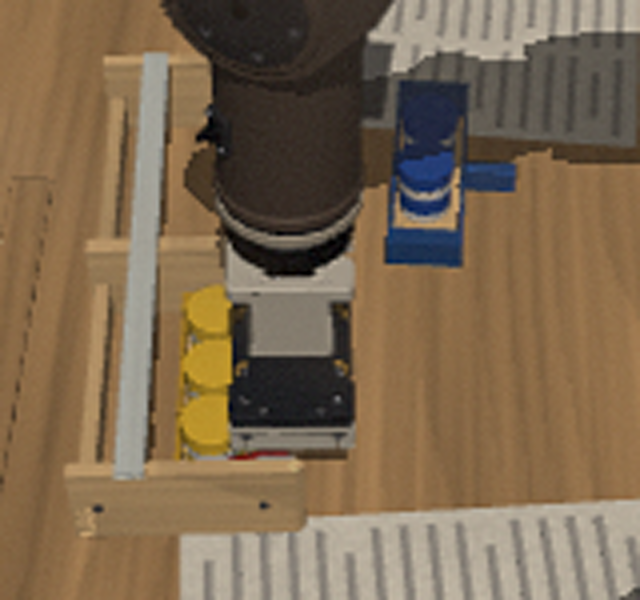

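>>> apply_moves(fingers=[255, 255, 255, 255, 255, 255, 255, 255, 255, 255, 255], travel=[[0.005, 0.0003, 0], [0.01, 0.0006, 0], [0.015, 0.0009, 0], [0.02, 0.0012, 0], [0.025, 0.0015, 0], [0.03, 0.0018, 0], [0.035, 0.002, 0], [0.04, 0.0023, 0], [0.043, 0.0025, 0], [0.045, 0.0026, 0], [0.045, 0.0026, 0]], dr=[[0, 0, 0], [0, 0, 0], [0, 0, 0], [0, 0, 0], [0, 0, 0], [0, 0, 0], [0, 0, 0], [0, 0, 0], [0, 0, 0], [0, 0, 0], [0, 0, 0]])

```text
time: 34.48
tcp_pos: [0.6439, 0.0955, 0.006]
tool_rot: [3.137, 0.09, 0.019]
contact_force: [-0.1, 0.3, -3.7]
width: 0.0118
```

>>> apply_moves(fingers=[255, 255, 255, 255], travel=[[0.001, 0.0, 0], [0.002, 0.0001, 0], [0.003, 0.0002, 0], [0.003, 0.0002, 0]], dr=[[0, 0, 0], [0, 0, 0], [0, 0, 0], [0, 0, 0]])

```text
time: 34.98
tcp_pos: [0.6466, 0.0955, 0.0058]
tool_rot: [3.136, 0.09, 0.018]
contact_force: [-3.1, -0.7, -3.3]
width: 0.0116
```

>>> apply_moves(fingers=[255, 255, 255, 255], travel=[[0.001, 0.0, 0], [0.002, 0.0001, 0], [0.003, 0.0002, 0], [0.003, 0.0002, 0]], dr=[[0, 0, 0], [0, 0, 0], [0, 0, 0], [0, 0, 0]])

```text
time: 35.48
tcp_pos: [0.6466, 0.0955, 0.0056]
tool_rot: [3.137, 0.09, 0.009]
contact_force: [-12.8, -0.5, 6.8]
width: 0.0119
```

Run:
```python
from h import *
s=robot.sense(); print(s["width"],s["tcp_pos"].round(4),s["tool_rot"],s["contact_force"],s["ft_torque"])
im,d,W=look("side","side11.png"); cv2.imwrite("pics/c11.png",cv2.resize(im[180:290,200:320],None,fx=5,fy=5,interpolation=cv2.INTER_CUBIC))
```

```text
0.01193583540087926 [0.6466 0.0955 0.0056] [3.13733794 0.0901047  0.00924379] [-12.82171769  -0.49887376   6.83416212] [-0.20793396  3.07316152  0.12889   ]
```

View pics/c11.png

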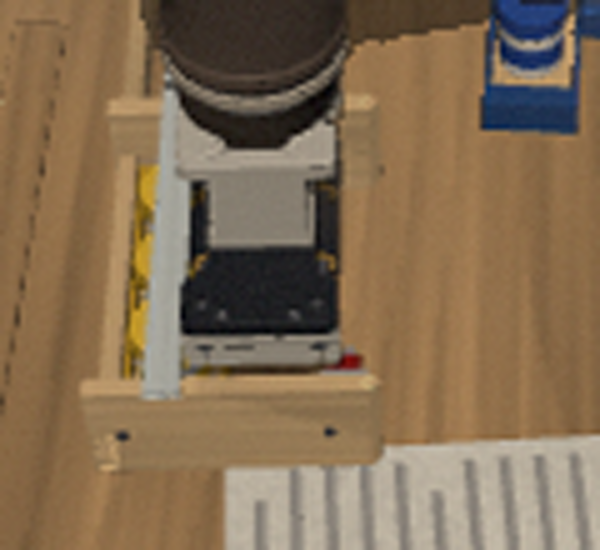

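>>> apply_moves(fingers=[88, 88, 88, 88, 88, 88, 88, 88, 88, 88, 88], travel=[[0, 0, 0], [0, 0, 0], [0, 0, 0], [-0.002, 0, 0.01], [-0.004, 0, 0.04], [-0.01, 0, 0.08], [-0.03, 0, 0.12], [-0.06, 0, 0.14], [-0.1, 0, 0.14], [-0.14, 0, 0.14], [-0.18, 0, 0.14]], dr=[[0, 0, 0], [0, 0, 0], [0, 0, 0], [0, 0, 0], [0, 0, 0], [0, 0, 0], [0, 0, 0], [0, 0, 0], [0, 0, 0], [0, 0, 0], [0, 0, 0]])

```text
time: 36.9
tcp_pos: [0.4655, 0.0954, 0.1462]
tool_rot: [3.138, 0.09, 0.011]
contact_force: [0.0, 1.3, -0.4]
width: 0.0601
```

Run:
```python
from h import *
s=robot.sense(); print(s["qpos"].round(2),s["width"],s["tcp_pos"].round(4),s["tool_rot"],s["contact_force"])
for n in("top","side"):
    im,d,W=look(n,n+"12.png"); print(n,tray2("Y",im,W,[.694,.1,.058]),tray2("B",im,W,[.512,-.116,-.03]))
    for e in ends("Y",im,W): print(n,*e)
    c=im[145:265,200:365] if n=="top" else im[180:290,200:350]
    hsv=cv2.cvtColor(im,cv2.COLOR_BGR2HSV); m=((hsv[...,0]<6)|(hsv[...,0]>174))&(hsv[...,1]>150)&(abs(W[...,0]-.65)<.08)&(abs(W[...,1])<.21)
    for sgn in(1,-1):
        q=W[m&(W[...,1]*sgn>0)]; p=(.6115,.0027,.058); cc,ss=np.cos(p[2]),np.sin(p[2]); L=(q[:,:2]-p[:2])@np.array([[cc,-ss],[ss,cc]])
        if len(q): i=np.argsort(L[:,0]); print("catch",sgn,len(q),L[i[[0,-1]]].round(3).tolist(),q[i[[0,-1]],2].round(3))
    cv2.imwrite(f"pics/c12{n}.png",cv2.resize(c,None,fx=4.8,fy=4.8,interpolation=cv2.INTER_CUBIC))
```

```text
[-1.03  0.38  0.93  2.08 -0.41  0.86 -1.37] 0.0601254173944382 [0.4655 0.0954 0.1462] [3.1382925  0.0895542  0.01053339] [ 0.03469676  1.26834506 -0.42505133]
top (array([0.6952, 0.0996, 0.0612]), np.float64(1.91)) (array([ 0.5137, -0.116 , -0.0412]), np.float64(0.21))
top 34 [ 62.2 160.5] [114.9 175.1] [array([ 88.6, 167.7]), array([52.8, 14.3]), np.float64(0.7)]
top 1 [ 114.7 -163. ] [ 114.7 -163. ] [array([ 114.7, -163. ]), array([0., 0.]), np.float64(0.0)]
catch 1 33 [[-0.004, 0.166], [0.047, 0.165]] [0.055 0.017]
catch -1 35 [[-0.004, -0.17], [0.047, -0.17]] [0.049 0.014]
side (array([0.6951, 0.0973, 0.0341]), np.float64(6.04)) (array([ 0.5125, -0.1146, -0.0712]), np.float64(6.17))
side 8 [ 70.9 139.9] [113.4 147.2] [array([ 92.1, 143.6]), array([ 7.1, 42.5]), np.float64(89.8)]
side 27 [62.6  6.9] [113.2  22.1] [array([87.7, 13.7]), array([14.9, 50.7]), np.float64(87.1)]
catch 1 14 [[-0.005, 0.164], [0.007, 0.124]] [0.058 0.002]
catch -1 67 [[-0.005, -0.163], [0.046, -0.172]] [0.058 0.016]
```

View pics/c12top.png

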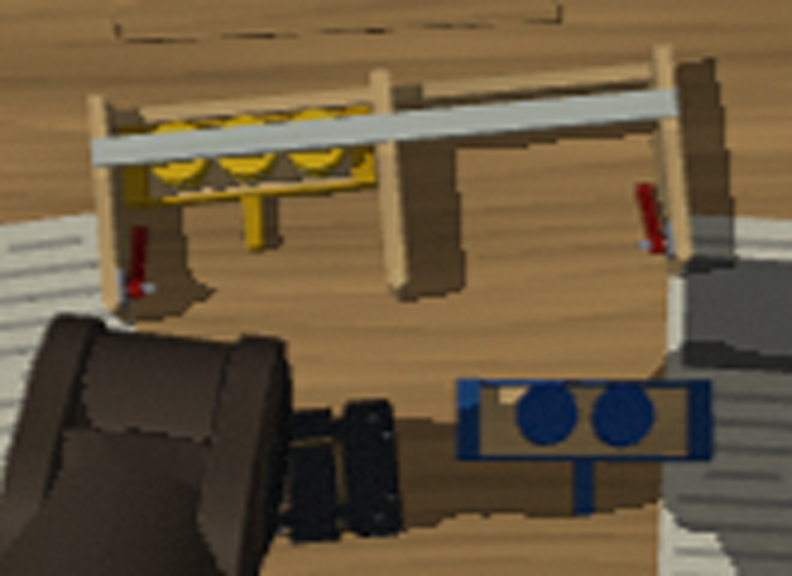

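>>> apply_moves(fingers=[88, 88, 88, 88, 88, 88, 88, 88, 88, 88, 88, 88], travel=[[-0.001, -0.05, 0], [-0.001, -0.1, 0], [-0.001, -0.15, 0], [-0.001, -0.19, 0], [-0.001, -0.2092, 0], [-0.001, -0.2092, 0], [-0.001, -0.2092, -0.04], [-0.001, -0.2092, -0.09], [-0.001, -0.2092, -0.12], [-0.001, -0.2092, -0.135], [-0.001, -0.2092, -0.138], [-0.001, -0.2092, -0.138]], dr=[[0, 0, -0.03], [0, 0, -0.06], [0, 0, -0.098], [0, 0, -0.098], [0, 0, -0.098], [0, 0, -0.098], [0, 0, -0.098], [0, 0, -0.098], [0, 0, -0.098], [0, 0, -0.098], [0, 0, -0.098], [0, 0, -0.098]])

```text
time: 38.5
tcp_pos: [0.4621, -0.1136, 0.0083]
tool_rot: [3.14, -0.063, 0.006]
contact_force: [-0.2, -0.2, 0.3]
width: 0.06
```

Run:
```python
from h import *
s=robot.sense(); print(s["qpos"].round(2),s["width"],s["tcp_pos"].round(4),s["tool_rot"],s["contact_force"])
from scipy.spatial.transform import Rotation as R
print(R.from_rotvec(s["tool_rot"]).as_matrix().round(3))
```

```text
[-0.36  0.6   0.67  2.19 -0.71  0.57 -0.76] 0.06001284586812043 [ 0.4621 -0.1136  0.0083] [ 3.14022257 -0.06341216  0.00551495] [-0.23178903 -0.24668771  0.30592677]
[[ 0.999 -0.04   0.003]
 [-0.04  -0.999 -0.001]
 [ 0.004  0.001 -1.   ]]
```

>>> apply_moves(fingers=[88, 88, 255, 255, 255, 255, 255, 255, 255, 255, 255, 255], travel=[[0.002, 0, -0.002], [0.002, 0, -0.0025], [0.002, 0, -0.0025], [0.002, 0, -0.0025], [0.002, 0, -0.0025], [0.002, 0, -0.0025], [0.009, 0.0025, -0.0025], [0.016, 0.0045, -0.0025], [0.023, 0.0065, -0.0025], [0.03, 0.0085, -0.0025], [0.037, 0.0105, -0.0025], [0.044, 0.014, -0.0025]], dr=[[0, 0, 0], [0, 0, 0], [0, 0, 0], [0, 0, 0], [0, 0, 0], [0, 0, 0], [0, 0, 0.02], [0, 0, 0.035], [0, 0, 0.05], [0, 0, 0.065], [0, 0, 0.08], [0, 0, 0.098]])

```text
time: 40.0
tcp_pos: [0.5061, -0.0999, 0.0058]
tool_rot: [3.139, 0.091, 0.005]
contact_force: [-2.7, -3.2, 1.9]
width: 0.0119
```

>>> apply_moves(fingers=[255, 255, 255, 255], travel=[[0.005, 0.002, 0], [0.01, 0.003, 0], [0.011, 0.003, 0], [0.011, 0.003, 0]], dr=[[0, 0, 0], [0, 0, 0], [0, 0, 0], [0, 0, 0]])

```text
time: 40.5
tcp_pos: [0.5165, -0.0965, 0.0058]
tool_rot: [3.14, 0.092, 0.002]
contact_force: [-7.0, -0.8, 6.2]
width: 0.0114
```

Run:
```python
from h import *
from scipy.spatial.transform import Rotation as R
s=robot.sense(); M=R.from_rotvec(s["tool_rot"]).as_matrix(); print(s["width"],s["tcp_pos"].round(4),M[0,1].round(4),s["contact_force"])
for n in("top","side"):
    im,d,W=look(n,n+"13.png")
    for e in ends("B",im,W): print(n,*e)
```

```text
0.011396787117778955 [ 0.5165 -0.0965  0.0058] 0.0583 [-7.00783429 -0.78866614  6.21942347]
top 19 [-50.6 -25.8] [-30.3 -15.1] [array([-40.5, -20.3]), array([ 9.4, 19.6]), np.float64(85.0)]
top 4 [-50.6 -38.3] [-31.3 -24.1] [array([-38.2, -27.1]), array([10.5, 23.2]), np.float64(52.3)]
side 78 [-79.8 -24.4] [-30.8  -9.1] [array([-55.3, -16.8]), array([15.3, 49. ]), np.float64(90.0)]
side 23 [ -56.8 -174.9] [ -36.1 -160.3] [array([ -46.3, -167.3]), array([14.3, 20.6]), np.float64(87.7)]
```

View pics/side13.png

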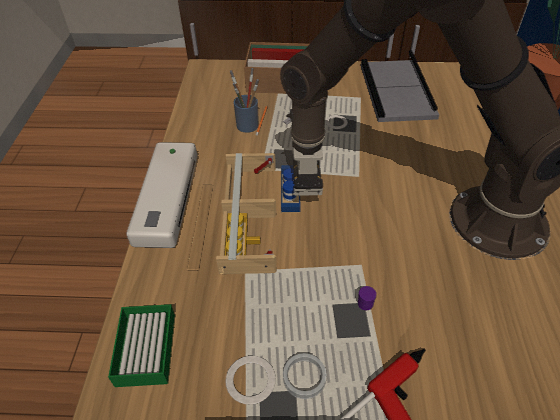

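>>> apply_moves(fingers=[255, 255, 255, 255, 255, 255, 255, 255, 255, 255, 255], travel=[[0.005, 0.0003, 0], [0.01, 0.0006, 0], [0.015, 0.0009, 0], [0.02, 0.0012, 0], [0.025, 0.0015, 0], [0.03, 0.0018, 0], [0.035, 0.002, 0], [0.04, 0.0023, 0], [0.045, 0.0026, 0], [0.05, 0.0029, 0], [0.05, 0.0029, 0]], dr=[[0, 0, 0], [0, 0, 0], [0, 0, 0], [0, 0, 0], [0, 0, 0], [0, 0, 0], [0, 0, 0], [0, 0, 0], [0, 0, 0], [0, 0, 0], [0, 0, 0]])

```text
time: 41.98
tcp_pos: [0.5665, -0.0932, 0.0058]
tool_rot: [-3.14, -0.092, -0.001]
contact_force: [-3.9, -1.4, 5.8]
width: 0.0117
```

>>> apply_moves(fingers=[255, 255, 255, 255, 255, 255, 255, 255, 255, 255], travel=[[0.005, 0.0003, 0], [0.01, 0.0006, 0], [0.015, 0.0009, 0], [0.02, 0.0012, 0], [0.025, 0.0015, 0], [0.03, 0.0018, 0], [0.035, 0.002, 0], [0.04, 0.0023, 0], [0.045, 0.0026, 0], [0.045, 0.0026, 0]], dr=[[0, 0, 0], [0, 0, 0], [0, 0, 0], [0, 0, 0], [0, 0, 0], [0, 0, 0], [0, 0, 0], [0, 0, 0], [0, 0, 0], [0, 0, 0]])

```text
time: 43.22
tcp_pos: [0.6115, -0.0902, 0.0059]
tool_rot: [-3.139, -0.093, -0.0]
contact_force: [-4.1, -0.8, 5.2]
width: 0.0119
```

>>> apply_moves(fingers=[255, 255, 255, 255, 255, 255, 255, 255, 255, 255], travel=[[0.005, 0.0003, 0], [0.01, 0.0006, 0], [0.015, 0.0009, 0], [0.02, 0.0012, 0], [0.025, 0.0015, 0], [0.03, 0.0018, 0], [0.035, 0.002, 0], [0.04, 0.0023, 0], [0.042, 0.0024, 0], [0.042, 0.0024, 0]], dr=[[0, 0, 0], [0, 0, 0], [0, 0, 0], [0, 0, 0], [0, 0, 0], [0, 0, 0], [0, 0, 0], [0, 0, 0], [0, 0, 0], [0, 0, 0]])

```text
time: 44.48
tcp_pos: [0.6531, -0.0874, 0.0059]
tool_rot: [-3.139, -0.094, 0.002]
contact_force: [-5.7, -1.0, 6.9]
width: 0.0118
```

>>> apply_moves(fingers=[255, 255, 255, 255], travel=[[0.001, 0.0, 0], [0.002, 0.0001, 0], [0.003, 0.0002, 0], [0.003, 0.0002, 0]], dr=[[0, 0, 0], [0, 0, 0], [0, 0, 0], [0, 0, 0]])

```text
time: 44.98
tcp_pos: [0.6556, -0.0869, 0.0059]
tool_rot: [-3.138, -0.094, 0.004]
contact_force: [-6.1, -1.6, 6.1]
width: 0.0116
```

>>> apply_moves(fingers=[255, 255, 255, 255, 255], travel=[[0.001, 0.0, 0], [0.002, 0.0001, 0], [0.003, 0.0002, 0], [0.004, 0.0002, 0], [0.004, 0.0002, 0]], dr=[[0, 0, 0], [0, 0, 0], [0, 0, 0], [0, 0, 0], [0, 0, 0]])

```text
time: 45.6
tcp_pos: [0.6592, -0.0865, 0.0059]
tool_rot: [-3.138, -0.095, 0.006]
contact_force: [-5.6, -0.5, 3.8]
width: 0.0117
```

Run:
```python
from h import *
s=robot.sense(); print(s["width"],s["tcp_pos"].round(4),s["tool_rot"],s["contact_force"],s["ft_torque"])
for n in("side","top"):
    im,d,W=look(n,n+"14.png")
    for e in ends("B",im,W): print(n,*e)
    hsv=cv2.cvtColor(im,cv2.COLOR_BGR2HSV); m=((hsv[...,0]<6)|(hsv[...,0]>174))&(hsv[...,1]>150)&(abs(W[...,0]-.65)<.08)&(abs(W[...,1])<.21)
    for sgn in(1,-1):
        q=W[m&(W[...,1]*sgn>0)]; p=(.6115,.0027,.058); cc,ss=np.cos(p[2]),np.sin(p[2]); L=(q[:,:2]-p[:2])@np.array([[cc,-ss],[ss,cc]])
        if len(q): i=np.argsort(L[:,0]); print("catch",sgn,len(q),L[i[[0,-1]]].round(3).tolist(),q[i[[0,-1]],2].round(3))
```

```text
0.01170992587098134 [ 0.6592 -0.0865  0.0059] [-3.13797345 -0.09464389  0.00635832] [-5.60461589 -0.549714    3.78484388] [-0.27900974  1.20229478 -0.01337922]
side 6 [ 106.1 -169.5] [ 109.8 -155.4] [array([ 107.9, -162.5]), array([ 3.3, 14. ]), np.float64(2.4)]
side 6 [ 106.1 -169.5] [ 109.8 -155.4] [array([ 107.9, -162.5]), array([ 3.3, 14. ]), np.float64(2.4)]
catch 1 14 [[-0.005, 0.166], [0.007, 0.121]] [ 0.057 -0.002]
catch -1 18 [[-0.005, -0.16], [0.076, -0.08]] [0.061 0.179]
top 7 [  62.4 -165.2] [  72.4 -160.8] [array([  67.5, -162.9]), array([ 3.5, 10.2]), np.float64(83.5)]
top 7 [  62.4 -165.2] [  72.4 -160.8] [array([  67.5, -162.9]), array([ 3.5, 10.2]), np.float64(83.5)]
catch 1 36 [[-0.004, 0.168], [0.048, 0.165]] [0.059 0.014]
catch -1 16 [[-0.005, -0.17], [0.02, -0.168]] [0.056 0.04 ]
```

>>> apply_moves(fingers=[255, 255, 255, 255, 255], travel=[[0.001, 0.0, 0], [0.002, 0.0001, 0], [0.003, 0.0002, 0], [0.004, 0.0002, 0], [0.004, 0.0002, 0]], dr=[[0, 0, 0], [0, 0, 0], [0, 0, 0], [0, 0, 0], [0, 0, 0]])

```text
time: 46.32
tcp_pos: [0.6607, -0.0867, 0.0059]
tool_rot: [-3.137, -0.094, 0.014]
contact_force: [-12.4, -2.3, 11.7]
width: 0.0112
```

>>> apply_moves(fingers=[88, 88, 88, 88, 88, 88, 88, 88, 88, 88, 88, 88], travel=[[0, 0, 0], [0, 0, 0], [0, 0, 0], [-0.002, 0, 0.01], [-0.004, 0, 0.04], [-0.01, 0, 0.08], [-0.03, 0, 0.12], [-0.06, 0, 0.16], [-0.1, 0, 0.18], [-0.15, 0, 0.18], [-0.2, 0, 0.18], [-0.25, 0, 0.18]], dr=[[0, 0, 0], [0, 0, 0], [0, 0, 0], [0, 0, 0], [0, 0, 0], [0, 0, 0], [0, 0, 0], [0, 0, 0], [0, 0, 0], [0, 0, 0], [0, 0, 0], [0, 0, 0]])

```text
time: 47.82
tcp_pos: [0.4092, -0.0869, 0.186]
tool_rot: [-3.137, -0.093, 0.013]
contact_force: [-0.1, -0.3, 1.9]
width: 0.0602
```

Run:
```python
from h import *
s=robot.sense(); print(s["width"],s["tcp_pos"].round(4),s["contact_force"])
for n in("top","side"):
    im,d,W=look(n,n+"15.png"); print(n,tray2("Y",im,W,[.695,.1,.058]),tray2("B",im,W,[.705,-.084,.058]))
    for c in"YB":
      for e in ends(c,im,W): print(n,c,*e)
    hsv=cv2.cvtColor(im,cv2.COLOR_BGR2HSV); m=((hsv[...,0]<6)|(hsv[...,0]>174))&(hsv[...,1]>150)&(abs(W[...,0]-.65)<.08)&(abs(W[...,1])<.21)
    for sgn in(1,-1):
        q=W[m&(W[...,1]*sgn>0)]; p=(.6115,.0027,.058); cc,ss=np.cos(p[2]),np.sin(p[2]); L=(q[:,:2]-p[:2])@np.array([[cc,-ss],[ss,cc]])
        if len(q): i=np.argsort(L[:,0]); print("catch",sgn,len(q),L[i[[0,-1]]].round(3).tolist(),q[i[[0,-1]],2].round(3))
a=cv2.imread("pics/top15.png")[150:235,205:360]; b=cv2.imread("pics/side15.png")[140:285,205:300]
a=cv2.resize(a,(480,263),interpolation=cv2.INTER_CUBIC); b=cv2.resize(b,(320,488),interpolation=cv2.INTER_CUBIC)
o=np.zeros((488,800,3),np.uint8); o[:263,:480]=a; o[:,480:]=b; cv2.imwrite("pics/c15.png",o)
```

```text
0.06023256471103144 [ 0.4092 -0.0869  0.186 ] [-0.05670973 -0.2740531   1.934407  ]
top (array([0.6942, 0.0996, 0.0556]), np.float64(2.11)) (array([ 0.7045, -0.0831,  0.0481]), np.float64(2.14))
top Y 27 [-10.1 164.9] [115.1 180.4] [array([ 52.4, 172.4]), array([ 14.2, 125.3]), np.float64(89.1)]
top Y 1 [ 115.4 -153.4] [ 115.4 -153.4] [array([ 115.4, -153.4]), array([0., 0.]), np.float64(0.0)]
top B 26 [ 62.6 -22.9] [114.  -10.6] [array([ 88.3, -16.7]), array([51.3, 12.3]), np.float64(0.6)]
top B 28 [  61.4 -174.1] [ 111.6 -159.4] [array([  87.1, -165.9]), array([50.4, 12.3]), np.float64(7.1)]
catch 1 36 [[-0.004, 0.168], [0.047, 0.165]] [0.059 0.016]
catch -1 36 [[-0.005, -0.169], [0.048, -0.17]] [0.058 0.011]
side (array([0.6943, 0.0986, 0.0561]), np.float64(6.17)) (array([ 0.7056, -0.0831,  0.0138]), np.float64(6.11))
side Y 9 [ 70.7 138.9] [113.2 144.9] [array([ 92. , 142.5]), array([ 5.9, 42.5]), np.float64(88.3)]
side Y 29 [60.6  5.7] [113.4  20.1] [array([87. , 12.2]), array([53.2, 14.3]), np.float64(1.8)]
side B 4 [ 75.9 -54.4] [ 78.9 -49.8] [array([ 76.5, -51.6]), array([5.4, 2.2]), np.float64(58.9)]
side B 14 [  62.8 -174.8] [ 110.2 -160.2] [array([  86.4, -169.3]), array([12.6, 48.6]), np.float64(82.4)]
catch 1 14 [[-0.005, 0.164], [0.007, 0.119]] [ 0.059 -0.004]
catch -1 66 [[-0.005, -0.167], [0.046, -0.171]] [0.058 0.013]
```

View pics/c15.png

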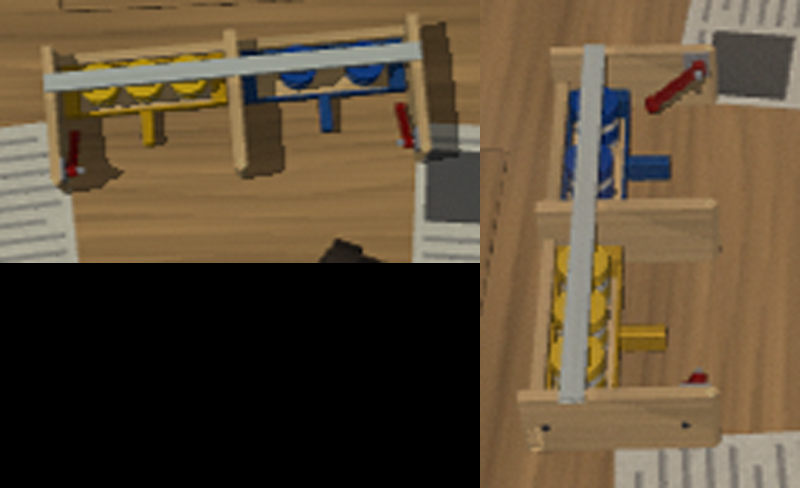

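Run:
```python
from h import *
for n in("top","side"):
    im,d,W=look(n)
    hsv=cv2.cvtColor(im,cv2.COLOR_BGR2HSV)
    for c,(a,b) in dict(Y=(18,32),B=(100,117)).items():
        m=(hsv[...,0]>=a)&(hsv[...,0]<=b)&(hsv[...,1]>120)&(W[...,2]>.04)&(W[...,2]<.056)&(abs(W[...,0]-.7)<.04)&(abs(W[...,1])<.2)
        k,l,s,ce=cv2.connectedComponentsWithStats(m.astype(np.uint8))
        for i in range(1,k):
            if s[i,4]>6:
                q=W[l==i]; L=(q[:,:2]-[.6115,.0027])@np.array([[np.cos(.058),-np.sin(.058)],[np.sin(.058),np.cos(.058)]]); print(n,c,s[i,4],(L.min(0)*1e3).round(),(L.max(0)*1e3).round(),np.percentile(q[:,2],[10,50,90]).round(4))
print(robot.finish_job())
```

```text
top Y 14 [104.  78.] [108. 100.] [0.0464 0.0483 0.0524]
top Y 15 [102.  34.] [109.  56.] [0.0458 0.0484 0.0512]
top Y 15 [102. 122.] [109. 147.] [0.0466 0.0496 0.0525]
top Y 40 [70. 73.] [ 82. 108.] [0.0432 0.0486 0.0516]
top Y 36 [70. 30.] [82. 61.] [0.0444 0.0487 0.052 ]
top Y 39 [ 70. 118.] [ 83. 152.] [0.043  0.0487 0.0521]
top B 10 [ 103. -141.] [ 108. -125.] [0.0458 0.0483 0.0502]
top B 12 [103. -75.] [108. -53.] [0.0445 0.0501 0.0509]
top B 42 [  68. -151.] [  82. -116.] [0.0435 0.0488 0.0529]
top B 34 [ 72. -82.] [ 82. -51.] [0.0425 0.048  0.0509]
side Y 24 [99. 29.] [107.  57.] [0.046  0.0491 0.0508]
side Y 94 [68. 27.] [ 80. 119.] [0.0435 0.0485 0.0513]
side Y 24 [99. 79.] [107. 102.] [0.0452 0.0496 0.0513]
side Y 25 [ 99. 122.] [106. 147.] [0.0472 0.0488 0.0506]
side Y 52 [ 69. 119.] [ 80. 152.] [0.0448 0.0486 0.051 ]
side B 41 [  67. -145.] [  80. -115.] [0.0424 0.0491 0.0525]
side B 11 [ 102. -141.] [ 106. -121.] [0.0461 0.049  0.0503]
side B 28 [ 72. -81.] [ 80. -49.] [0.046  0.0489 0.0508]
side B 14 [102. -79.] [108. -53.] [0.0476 0.0498 0.0514]
the job is handed in; nothing more can be done
None
```

The job is handed in. Five pots were present: three yellow and two blue. All of them stand in the tray of their own colour. I slid the yellow tray home in the left bay and then the blue tray in the right bay, pushing each by its tab until it met the back stop.

- **Trays:** the last images put both within about 2 mm of their home positions along the rack and about 1 mm sideways. One blue-runner reading was 1.5–2 mm off sideways. Both pushes stopped at about 12 N.
- **Catches:** both hang at rest behind their trays, with the noses at about 47 mm along the rack and 11–16 mm high.
- **Pots:** all lid tops read about 49 mm, which means upright on the tray floor. The two blue pots ended a little further apart than I placed them (about 65 mm instead of 48 mm), but still inside the well.
- **Other checks:** the arm ended clear of everything. I moved none of the other things on purpose, and they looked unmoved in the pictures; I did not measure them.
- **Disagreement:** the side camera's fits of the trays while the tie bar hid them were poor. For those I relied on the top camera and the directly measured edges.

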